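# Clip a primed test panel into its holder

### The job

Load the loose grey test panel into the panel holder: lift the spring clip until it stays up by itself, then slide the panel flat along the board, between the guide rails and beneath the clip, until you feel it bear lightly against the end stop, which is set to a different depth each time. Then bring the clip down onto the panel under control, so that it grips the panel without snapping or being forced down, and let go. Push gently throughout and leave the other things on the bench alone.

Things in the scene. Friction and masses are not known exactly. Their poses are not given: they have to be found in the camera images.
- holder: Panel holder fixed to the bench: brown board 290 (x) x 130 (y) mm, its upper face 18 mm above the bench. Origin: centre of the underside, on the bench; x points along the board towards the clip, z up. The panel is slid in +x. Two guide rails 10 mm high, inner faces at y = +-30 mm, x = 21 to 67 mm, with flared lead-ins from x = 3 mm. The board at x below 3 mm is open and flat.
- stop: Adjustable end stop: an aluminium bar across the channel, 58 mm wide, 10 mm thick, 11 mm high, clamped by two screws on two fixed slotted strips. The bar's face towards the panel stands anywhere from 0 to 24 mm in +x of this origin, set differently each time; this pose is that of the strips and does not show it. Origin: on the board's upper face, 43 mm in +x from the holder's origin; axes as the holder's.
- toe: Rubber toe under the clip's front edge, 50 mm wide (y), round, 8 mm thick; it is what presses on the panel. Origin: its lowest line, middle. With the clip down on the empty board it stands at x = 22.5 mm of the holder.
- clip (a joint): Angle of the steel spring clip, rad: 0 = down on the empty board, about 0.09 = down on the 6 mm panel, 0.5 = fully up (toe 34 mm above the board). Its over-centre spring (about 2.5 N m/rad) drives it up and keeps it up above 0.28, and drives it down below. Lifting from shut takes about 12 N at the tab; on the panel the toe presses about 9 N. Let go between 0.28 and the panel, it snaps down.
- clip_tab (a point): Middle of the black thumb tab that stands up from the clip near its front edge: 18 mm wide (along the holder's y, gripped from its two sides), 10 mm thick, reaching from 18 mm below this point to 18 mm above it. With the clip shut this point is 73 mm above the bench; the clip's plate lies 28 mm below it. Distance from the hinge axis 66.7 mm (58 mm in -x, 33 mm up with the clip at 0).
- clip_hinge (a point): Hinge axis of the clip, middle: 88 mm in +x of the holder's origin, 40 mm above the bench. The axis runs along the holder's y; opening turns the clip's front edge up and back towards +x.
- panel: Loose grey primed test panel, 140 (x) x 56 (y) x 6 (z) mm, 60 to 120 g, the same at both ends, lying flat on the bench. Origin: centre of the underside. Home, its end touches the bar of the end stop.
- tape: Bystander: yellow roll of masking tape lying flat, 100 mm across, 24 mm high; origin under its centre.
- tin: Bystander: closed pale metal tin, 90 mm across, 110 mm high; origin under its centre.
- cup: Bystander: white mixing cup, 84 mm across, 100 mm high; origin under its centre.
- gauge: Bystander: grey coating-thickness gauge, 105 x 60 x 26 mm, lying flat; origin under its centre.
Mind the look-alikes: they are no part of the job. Of the things like the panel, leave any that is purple or red; of the rest the larger one is meant.

How it is judged:
By the outcome, as a careful person would: the job done as asked, in the order asked, and still so for the second after the job is handed in, with the robot touching nothing.
It also fails if it takes over 72 s, if anything falls off the work surface, if the arm or the gripper's body presses on something with over 40 N, if the wrist force passes 120 N, or if a joint passes its speed limit or range.

### The arm

A 7-joint arm with a two-finger parallel gripper is mounted at the origin on the work surface. World frame = base frame: x ahead of the robot, y to its left, z up, the work surface at z = 0. Lengths are in m, angles in rad, forces in N, time in s.
With the tool pointing down it reaches from about 0.4 to 0.925 m from the base axis. Payload 4.1 kg.
Tool frame: the origin (TCP) lies at the centre of the arm's flange, where the gripper is bolted on; the fingertips stand 173 mm ahead of it and the grasp point (between the pads) lies 155 mm ahead of it; z points along the fingers, y is the direction in which the jaws open and shut (so a half turn about z gives the same grasp; the last joint's range is limited). The gripper opens to 85 mm and grips with 20 to 120 N. Pads are 22 mm wide; open, the fingers measure 114 mm over their backs; the gripper's body (76 mm by 85 mm) begins 54 mm behind the grasp point. The pads swing forward as they close: fully open they stand 13 mm farther back than shut.
Start: joints at [1.042, 0.398, 0.045, 1.537, -0.019, 1.207, -0.051], TCP at [0.271, -0.591, 0.405] pointing down, gripper open.
Joint ranges: [-2.82, 2.82], [-0.49, 2.23], [-1.37, 1.46], [0, 2.46], [-1.36, 4.5], [0.23, 2], [-2.94, 2.94]. Speed limits (rad/s): [2.57, 2.57, 3.14, 3.14, 3.14, 3.14, 3.14].

### API

Orientations are given as a rotation vector (axis times angle).
In Python, from cell import manip gives the robot as it stands.
- The arm moves only by the tool jog_arm, never from a script. Its argument "plan" is a list of rows, each a list of 5 numbers: the shift along the tool's x, y, z in mm, then the turn about the tool's z in rad, then the finger opening in mm, from 0 to 85.4. A call has 1 to 12 rows; each row shifts and turns the commanded pose from where the row before left it, along the tool's axes as they then stand; what a row does not reach is not made up. A row lasts 1/8 s, in which the tool goes at most 62.5 mm and 10.7 degrees, less where a joint would pass 70% of its speed; a pose out of reach is approached as far as the arm can. A call with a gripper value outside its range is refused whole. The fingers move at their own pace and stop on an object; "newtons" is the grip in N (left out, the last holds). Time passes only in rows, so rows that do not move let the fingers close. It gives the time, the measured TCP pose, the force and the opening at its end, in the units of the state.
- manip.get_obs(): the state, without advancing time (a new reading comes with each control period).
- manip.read_camera(name): name is "scene" or "top" or "wrist"; returns a dict with "img" (420x560x3 uint8, blue, green, red), "K" (3x3 intrinsics, pixels), "R" (3x3) and "t" (3): a world point X has camera coordinates R X + t. Camera axes: x right, y down, z forward; pixel columns grow to the right and rows downward; lengths in m; the calibration is good to about 2 mm. A picture is of the moment at which its call begins. There is no depth.
- manip.hand_in(): hands the job in, once; it reports no verdict.
Trained networks look in the newest picture that a camera, given by its name, has taken for a name from the list of things; names that differ only in an ending like _2 or _b are one class to them, and where a whole thing is asked for, a point or a joint stands for the part that bears it (a point fixed in the world has none). Each returns a list of dicts, best first, with "conf" (0 to 1); they miss things now and then, are a little off and sometimes report something else, mostly with a low value. They report only what shows in the picture. A call takes as long as a camera call. They do not tell look-alikes from the thing itself.
- manip.masks_of(camera, thing): "pixels" (420x560 bool, what is visible of it).
- manip.mark_of(camera, thing): "xyz" ([x, y, z] in m, in world coordinates, good to about 4 mm: a listed point, or the origin of a listed thing).
The state is a dict: "time_s": time; "qpos": joint angles; "qvel": joint speeds; "joint_torque": joint torques, N m; "eef_pos": TCP position; "eef_rot": TCP orientation; "ft_force": force on the tool from outside, world axes, zero at the start; "torque": the same for the moment, N m; "width": opening from 0.0 (shut) to 1.0 (fully open).
Only numpy, scipy, OpenCV 4.12 (cv2) and the standard library are available. Lean on these libraries where they do the work, as an engineer would, in place of code of your own. Each camera call takes 0.05 s, during which the arm holds its last target.

## Working session

There is one attempt and no reset: what is moved stays moved. The work goes in short steps, Python scripts to look and compute and a tool call to move; the robot and the scene stay as the last step left them, time stands still between calls to the robot, and variables do not carry over. Pictures are saved under pics/ and viewed, and the job is handed in when it is done.

Besides the shell and the picture viewer there is one more tool, called after "Emit:" by a JSON object that holds its "op" and its "data", one argument or row to a line. jog_arm: Moves the arm, as the interface text tells. Its arguments: {"type":"object","properties":{"plan":{"type":"array","items":{"type":"array","items":{"type":"number"}}},"newtons":{"type":"number"}},"required":["plan"]}

```bash
ls; mkdir -p pics
python3 - <<'E'
from cell import manip
import cv2
o=manip.get_obs()
print(o['time_s'],o['eef_pos'],o['eef_rot'],o['width'],o['ft_force'])
for c in ['scene','top','wrist']:
    r=manip.read_camera(c); cv2.imwrite(f'pics/{c}0.png',r['img'])
    print(c,r['K'].tolist(),r['R'].tolist(),r['t'].tolist())
    for n in ['holder','stop','toe','clip_tab','clip_hinge','panel','tape','tin','cup','gauge']:
        print(n,[(round(d['conf'],2),[round(v,3) for v in d['xyz']]) for d in manip.mark_of(c,n)])
E
```

```text
pics
0.0 [ 0.27077639 -0.59058967  0.40365491] [-3.06743290e+00 -6.69766831e-01  8.53285288e-04] 1.002784614306019 [-0.50496112  0.30303653  0.25088939]
scene [[502.7592609912726, 0.0, 281.1737663818815], [0.0, 502.7592609912726, 207.68611207046354], [0.0, 0.0, 1.0]] [[-0.11847814079662906, 0.9929237096999911, -0.008089305840544724], [0.6317675428374414, 0.06909404365819344, -0.7720723961832213], [-0.7660500649242944, -0.09658426293432795, -0.6354831061349442]] [0.056351179615602424, -0.3152972058229197, 1.7303283982531128]
holder [(0.7, [0.562, 0.181, -0.001])]
stop []
toe [(0.57, [0.796, 0.01, -0.0])]
clip_tab [(0.59, [0.599, 0.17, 0.069]), (0.24, [0.796, 0.014, 0.0])]
clip_hinge [(0.89, [0.649, 0.154, 0.041])]
panel [(0.83, [0.565, -0.045, -0.002]), (0.81, [0.522, -0.211, 0.005]), (0.71, [0.484, 0.426, 0.0]), (0.64, [0.658, -0.331, -0.008]), (0.61, [0.338, -0.201, 0.001]), (0.55, [0.652, 0.158, 0.043])]
tape [(0.68, [0.793, 0.013, -0.001])]
tin [(0.61, [0.483, 0.427, 0.0])]
cup [(0.58, [0.497, -0.411, 0.001])]
gauge [(0.84, [0.799, -0.145, -0.0]), (0.38, [0.563, 0.181, -0.0])]
top
[... 569 characters left out ...]
03, -0.001]), (0.71, [0.559, -0.046, -0.001]), (0.63, [0.659, -0.33, 0.001]), (0.57, [0.52, -0.212, 0.005])]
tape [(0.57, [0.794, 0.013, -0.002])]
tin []
cup [(0.61, [0.497, -0.412, -0.005])]
gauge [(0.9, [0.795, -0.149, -0.001])]
wrist [[313.91580236065363, 0.0, 274.55656928672136], [0.0, 313.91580236065363, 206.68870639998076], [0.0, 0.0, 1.0]] [[0.4155270955972585, -0.9095806637882857, 0.0004988857302927721], [-0.8789779518507423, -0.4014055495063729, 0.2574322143512044], [-0.2339551089093472, -0.10740856989994696, -0.9662962310426692]] [-0.649328934314833, -0.03200259851527423, 0.37873137459949674]
holder []
stop []
toe []
clip_tab []
clip_hinge []
panel []
tape []
tin []
cup []
gauge []
```

View pics/scene0.png

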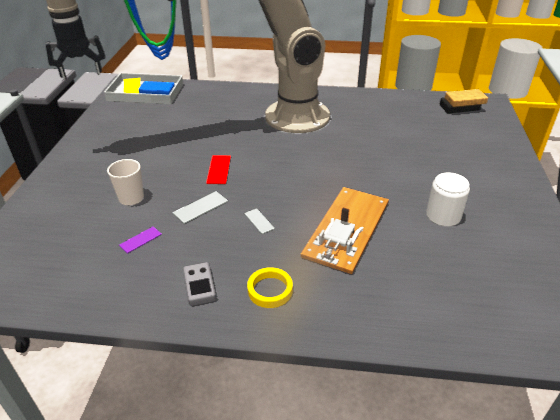

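View pics/top0.png

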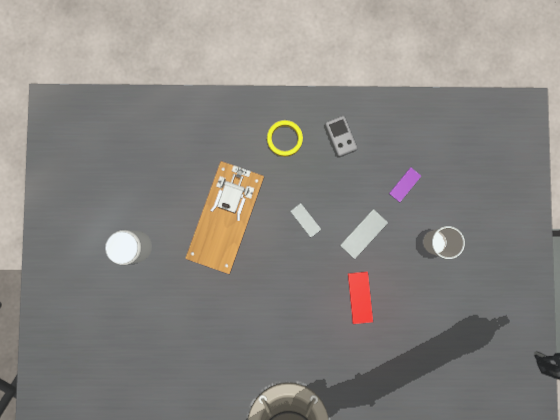

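Top view candidates: large light-grey panel (364,233), small grey one (306,220), red (360,298) and purple (405,185). The large grey one fits: it isn't red or purple, and it's the larger of the remaining two. I'll confirm in an enlarged crop and fit poses.

```bash
cat > h.py <<'E'
from cell import manip
import cv2, numpy as np
def ray2plane(r,uv,z):
    uv=np.atleast_2d(np.array(uv,float)); K,R,t=r['K'],np.array(r['R']),np.array(r['t'])
    d=(np.c_[uv,np.ones(len(uv))]@np.linalg.inv(K).T)@R; c=-R.T@t
    return c+d*((z-c[2])/d[:,2])[:,None]
def proj(r,X):
    X=np.atleast_2d(X); c=X@np.array(r['R']).T+np.array(r['t']); p=c@np.array(r['K']).T; return p[:,:2]/p[:,2:]
def crop(img,x0,y0,x1,y1,s,name):
    cv2.imwrite(name,cv2.resize(img[y0:y1,x0:x1],None,fx=s,fy=s,interpolation=cv2.INTER_CUBIC))
E
python3 - <<'E'
from h import *
r=manip.read_camera('top'); rs=manip.read_camera('scene')
crop(r['img'],280,160,440,330,3.4,'pics/panelcrop.png')
crop(r['img'],170,150,280,285,4.3,'pics/holdcrop.png')
crop(rs['img'],290,175,400,280,5.5,'pics/holdscene.png')
for cam,rr in (('top',r),('scene',rs)):
  for thing,z in (('panel',0.006),('holder',0.018)):
    for d in manip.masks_of(cam,thing):
        m=d['pixels'].astype(np.uint8)
        ys,xs=np.nonzero(m)
        cs,_=cv2.findContours(m,cv2.RETR_EXTERNAL,cv2.CHAIN_APPROX_NONE)
        c=max(cs,key=cv2.contourArea)[:,0,:]
        P=ray2plane(rr,c,z)[:,:2]*1000
        (cx,cy),(w,h),a=cv2.minAreaRect(P.astype(np.float32))
        print(cam,thing,round(d['conf'],2),'px',xs.mean().round(),ys.mean().round(),'ctr',round(cx,1),round(cy,1),'size',round(w),round(h),'ang',round(a,1), rr['img'][m>0].mean(0).round())
E
```

```text
top panel 0.86 px 364.0 234.0 ctr 520.4 -211.4 size 56 140 ang 47.7 [199. 204. 198.]
top panel 0.84 px 360.0 298.0 ctr 342.4 -200.6 size 140 56 ang 6.1 [ 70.  78. 238.]
top panel 0.82 px 405.0 185.0 ctr 660.2 -329.1 size 43 101 ang 53.0 [196. 108. 175.]
top panel 0.71 px 305.0 219.0 ctr 559.6 -47.1 size 93 39 ang 37.8 [201. 206. 200.]
top holder 0.64 px 225.0 218.0 ctr 564.3 178.4 size 131 289 ang 71.2 [119. 169. 207.]
scene panel 0.83 px 260.0 221.0 ctr 565.1 -45.7 size 100 43 ang 38.0 [214. 218. 216.]
scene panel 0.77 px 200.0 207.0 ctr 525.1 -211.6 size 61 140 ang 47.4 [221. 226. 223.]
scene panel 0.77 px 140.0 239.0 ctr 664.9 -328.3 size 44 98 ang 49.4 [219.  77. 186.]
scene panel 0.71 px 219.0 169.0 ctr 345.5 -200.2 size 143 57 ang 6.1 [  5.   6. 251.]
scene holder 0.88 px 346.0 230.0 ctr 573.6 179.4 size 135 303 ang 70.8 [105. 170. 220.]
```

View pics/panelcrop.png

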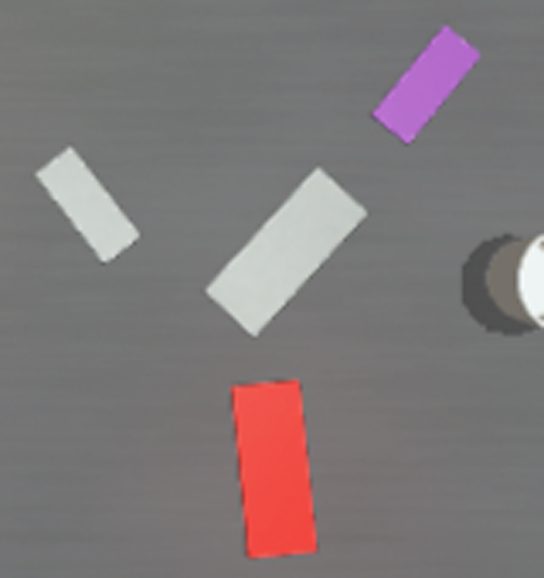

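View pics/holdcrop.png

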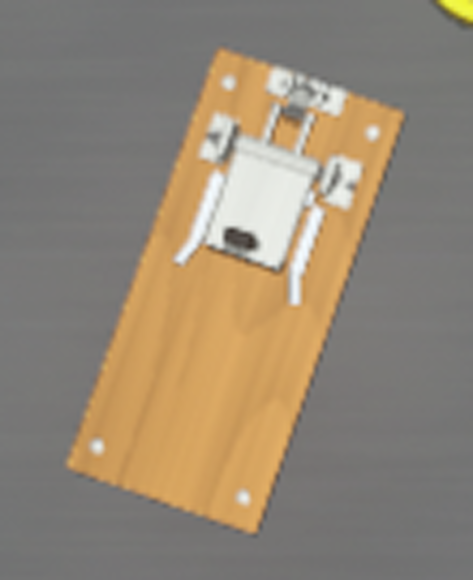

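View pics/holdscene.png

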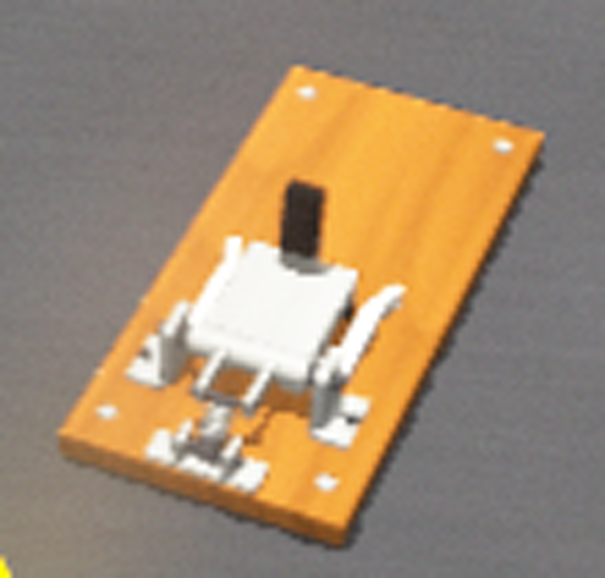

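The enlarged crop confirms it: the large grey panel at crop (285,250) is the target, larger than the grey one at (88,205). The clip is down, with its tab at about (238,238) in the holder crop. Fits:
- **Panel:** centre (520,-211), long axis at -42.3°
- **Holder:** (564,178), yaw -18.8°

I'll go to the tab first.

Emit:
{"op": "jog_arm", "data": {
  "plan": [
    [0,0,0,0.152,85],
    [0,0,0,0.152,85],
    [0,0,0,0.152,85],
    [0,0,0,0.152,85],
    [0,0,0,0.149,85],
    [4,-50,0,0,60],
    [4,-50,0,0,60],
    [4,-50,0,0,60],
    [4,-50,0,0,60],
    [4,-50,0,0,60],
    [4,-50,0,0,60],
    [4,-50,0,0,60]
  ],
  "newtons": 30
}}

```text
time_s: 3.45
eef_pos: [0.4103, -0.2669, 0.4051]
eef_rot: [3.099, -0.512, 0.002]
ft_force: [1.2, -0.9, 0.3]
width: 0.701
```

Emit:
{"op": "jog_arm", "data": {
  "plan": [
    [4,-50,0,0,50],
    [4,-50,0,0,50],
    [4,-50,0,0,50],
    [4,-50,0,0,50],
    [4,-50,0,0,50],
    [4,-50,0,0,50],
    [4,-50,0,0,50],
    [4,-50,0,0,50],
    [0,-40,0,0,50],
    [0,-30,30,0,50],
    [0,0,30,0,50],
    [0,0,0,0,50]
  ]
}}

```text
time_s: 4.95
eef_pos: [0.5903, 0.1661, 0.3421]
eef_rot: [3.097, -0.51, -0.008]
ft_force: [-0.8, -0.9, 0.1]
width: 0.588
```

```bash
cat >> h.py <<'E'
from scipy.spatial.transform import Rotation as Ro
def st():
    o=manip.get_obs(); M=Ro.from_rotvec(o['eef_rot']).as_matrix()
    print('t',o['time_s'],'pos',(np.array(o['eef_pos'])*1000).round(1),'yaw',np.degrees(np.arctan2(M[1,0],M[0,0])).round(2),'tilt',np.degrees(np.arccos(-M[2,2])).round(2),'F',np.round(o['ft_force'],1),'w',round(o['width'],3)); return o,M
HC=np.array([564.3,178.4]); HY=np.radians(-18.8)
def delta(target,o,M):  # world mm -> tool mm
    return M.T@(np.array(target)-np.array(o['eef_pos'])*1000)
def hol(x,y,z): 
    c,s=np.cos(HY),np.sin(HY); return np.array([HC[0]+c*x-s*y,HC[1]+s*x+c*y,z])
E
python3 - <<'E'
from h import *
o,M=st()
for c in ('wrist','top','scene'):
    r=manip.read_camera(c); cv2.imwrite(f'pics/{c}1.png',r['img'])
    for n in ['holder','clip_tab','clip_hinge','toe','stop']: print(c,n,[(round(d['conf'],2),(np.array(d['xyz'])*1000).round()) for d in manip.mark_of(c,n)])
print(delta(hol(30,0,300),o,M))
r=manip.read_camera('wrist'); print(r['R'].tolist(),r['t'])
E
```

```text
t 4.95 pos [590.3 166.1 342.1] yaw -18.71 tilt 0.33 F [-0.8 -0.9  0.1] w 0.588
wrist holder [(0.95, array([562., 178.,  -0.]))]
wrist clip_tab [(0.78, array([598., 171.,  78.]))]
wrist clip_hinge [(0.62, array([652., 152.,  44.]))]
wrist toe [(0.69, array([563., 178.,   2.]))]
wrist stop []
top holder [(0.6, array([566., 178.,  -1.]))]
top clip_tab [(0.83, array([595., 166.,  74.]))]
top clip_hinge [(0.96, array([647., 153.,  35.]))]
top toe []
top stop []
scene holder [(0.75, array([566., 179.,   0.]))]
scene clip_tab [(0.95, array([598., 168.,  68.]))]
scene clip_hinge [(0.79, array([654., 154.,  41.]))]
scene toe [(0.75, array([ 798., -143.,   -2.]))]
scene stop []
[ 1.6231965  -3.41490905 42.12642563]
[[-0.32256827904168905, -0.9465461831615796, 0.0001688144880493081], [-0.9146651121845077, 0.31174959156772136, 0.2572934602936176], [-0.2435927706410589, 0.08284029997294327, -0.966333300053252]] [0.34920743 0.4707823  0.45076311]
```

View pics/wrist1.png

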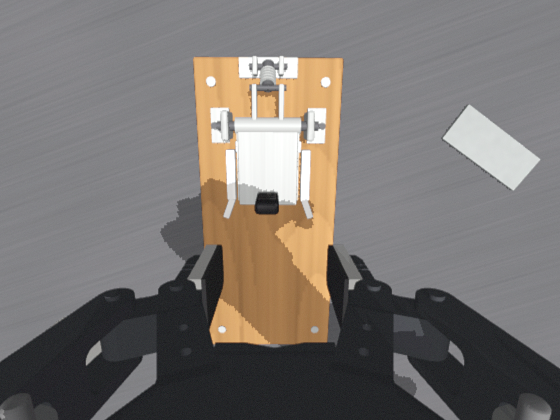

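The wrist view shows the tab at (267,203), the rails at about u=234 and u=302, and the fingers at about u=213 and u=331 (mid about 273). The tool is therefore about 4–5 mm off in y, and x needs about +4. I'll correct both and descend partway.

Emit:
{"op": "jog_arm", "data": {
  "plan": [
    [4,-4.5,20,0,50],
    [0,0,30,0,50],
    [0,0,20,0,50],
    [0,0,0,0,50]
  ]
}}

```text
time_s: 6.4
eef_pos: [0.5956, 0.169, 0.2721]
eef_rot: [3.098, -0.511, -0.007]
ft_force: [0.5, -0.4, -0.1]
width: 0.586
```

Run:
```python
from h import *
o,M=st()
r=manip.read_camera('wrist'); cv2.imwrite('pics/wrist2.png',r['img'])
for n in ['holder','clip_tab','clip_hinge']: print(n,[(round(d['conf'],2),(np.array(d['xyz'])*1000).round()) for d in manip.mark_of('wrist',n)])
r=manip.read_camera('scene'); crop(r['img'],280,100,420,280,3,'pics/scene2.png')
```

```text
t 6.4 pos [595.6 169.  272.1] yaw -18.73 tilt 0.28 F [ 0.5 -0.4 -0.1] w 0.586
holder [(0.56, array([564., 179.,  -1.]))]
clip_tab [(0.93, array([594., 172.,  80.]))]
clip_hinge [(0.71, array([653., 153.,  40.]))]
```

View pics/wrist2.png

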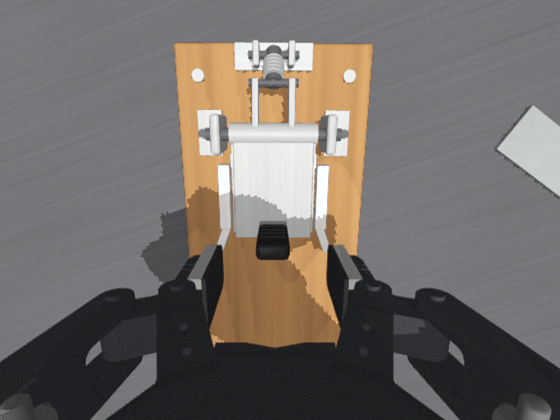

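View pics/scene2.png

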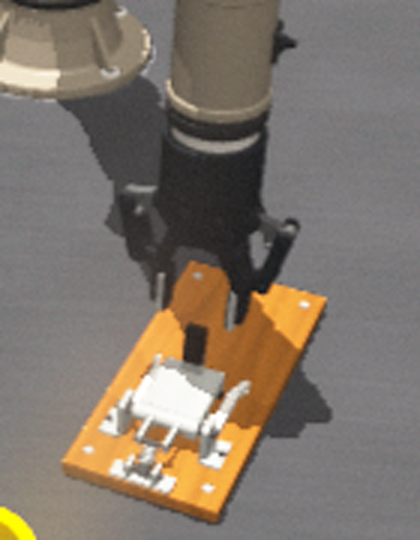

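The tab (272) is now centred between the fingers (about 274), and the board edges are symmetric, so yaw is good. Next I descend the last 41 mm and look before closing.

Emit:
{"op": "jog_arm", "data": {
  "plan": [
    [0,0,20,0,50],
    [0,0,20,0,50],
    [0,0,0,0,50]
  ]
}}

```text
time_s: 7.02
eef_pos: [0.5951, 0.1688, 0.2317]
eef_rot: [3.097, -0.511, -0.008]
ft_force: [0.7, -0.5, -0.6]
width: 0.585
```

Run:
```python
from h import *
o,M=st()
r=manip.read_camera('wrist'); cv2.imwrite('pics/wrist3.png',r['img'])
r=manip.read_camera('scene'); crop(r['img'],280,100,420,280,3,'pics/scene3.png')
```

```text
t 7.025 pos [595.1 168.8 231.7] yaw -18.73 tilt 0.32 F [ 0.7 -0.5 -0.6] w 0.585
```

View pics/wrist3.png

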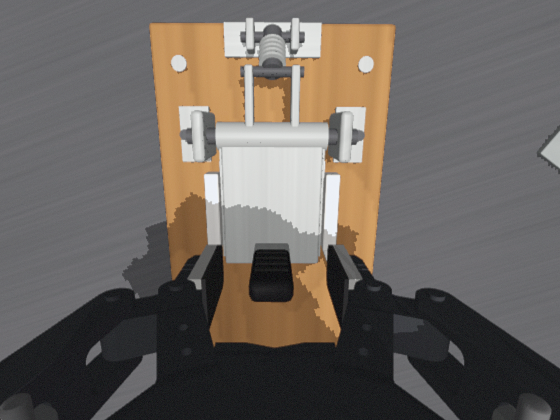

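View pics/scene3.png

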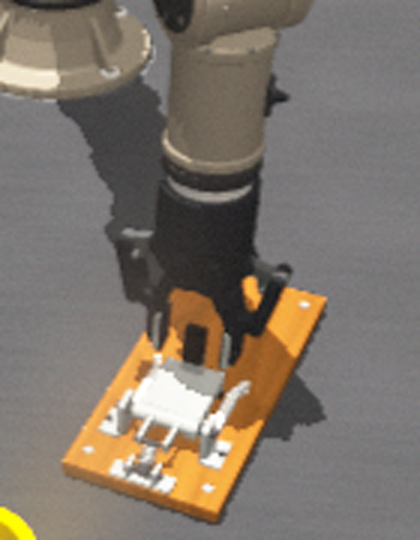

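The tab (u 249–293) sits between the pads, about 1 mm off centre. Closing now.

Emit:
{"op": "jog_arm", "data": {
  "plan": [
    [0,-0.8,0,0,30],
    [0,0,0,0,12],
    [0,0,0,0,12],
    [0,0,0,0,12],
    [0,0,0,0,12]
  ],
  "newtons": 40
}}

```text
time_s: 7.75
eef_pos: [0.5968, 0.1696, 0.2355]
eef_rot: [3.099, -0.512, 0.001]
ft_force: [-2.1, -2.8, 6.1]
width: 0.2
```

Run:
```python
from h import *
o,M=st()
f=np.radians
import math
ph=math.atan2(33,58);R=66.7
p=None
for th in np.arange(0,0.5001,0.05):
    q=np.array([-R*math.cos(ph+th),R*math.sin(ph+th)])
    if p is not None: print(round(th,2),(q-p).round(2))
    p=q
```

```text
t 7.75 pos [596.8 169.6 235.5] yaw -18.76 tilt 0.06 F [-2.1 -2.8  6.1] w 0.2
0.05 [1.72 2.86]
0.1 [1.86 2.77]
0.15 [2.   2.67]
0.2 [2.13 2.57]
0.25 [2.25 2.46]
0.3 [2.37 2.34]
0.35 [2.49 2.22]
0.4 [2.6  2.09]
0.45 [2.7  1.96]
0.5 [2.79 1.82]
```

Gripped (width 17 mm). Now I lift along the hinge arc.

Emit:
{"op": "jog_arm", "data": {
  "plan": [
    [1.7,0,-2.9,0,12],
    [1.9,0,-2.8,0,12],
    [2.0,0,-2.7,0,12],
    [2.1,0,-2.6,0,12],
    [2.2,0,-2.5,0,12]
  ]
}}

```text
time_s: 8.38
eef_pos: [0.6059, 0.1665, 0.2478]
eef_rot: [3.098, -0.512, -0.002]
ft_force: [-0.6, -0.4, -14.9]
width: 0.201
```

Run:
```python
from h import *
o,M=st()
r=manip.read_camera('wrist'); cv2.imwrite('pics/wrist4.png',r['img'])
r=manip.read_camera('scene'); crop(r['img'],280,100,420,280,3,'pics/scene4.png')
```

```text
t 8.375 pos [605.9 166.5 247.8] yaw -18.75 tilt 0.11 F [ -0.6  -0.4 -14.9] w 0.201
```

View pics/wrist4.png

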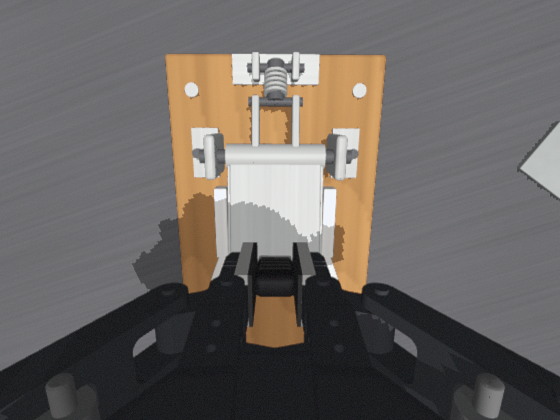

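View pics/scene4.png

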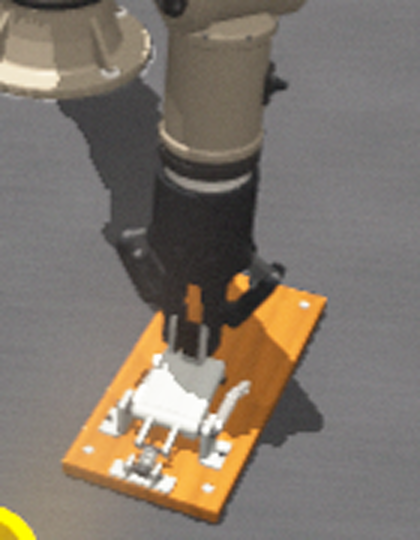

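Emit:
{"op": "jog_arm", "data": {
  "plan": [
    [2.4,0,-2.3,0,12],
    [2.5,0,-2.2,0,12],
    [0,0,0,0,12]
  ]
}}

```text
time_s: 8.85
eef_pos: [0.6118, 0.1643, 0.2541]
eef_rot: [3.099, -0.513, 0.005]
ft_force: [-0.2, -3.9, -7.7]
width: 0.199
```

Run:
```python
from h import *
o,M=st()
r=manip.read_camera('scene'); crop(r['img'],310,170,400,280,6,'pics/scene5.png')
for c in ('scene','top','wrist'):
  manip.read_camera(c)
  for n in ('toe','clip_tab'): print(c,n,[(round(d['conf'],2),(np.array(d['xyz'])*1000).round()) for d in manip.mark_of(c,n)])
```

```text
t 8.85 pos [611.8 164.3 254.1] yaw -18.8 tilt 0.17 F [-0.2 -3.9 -7.7] w 0.199
scene toe []
scene clip_tab [(0.89, array([610., 165.,  86.]))]
top toe []
top clip_tab [(0.68, array([606., 164.,  92.]))]
wrist toe []
wrist clip_tab [(0.91, array([607., 166.,  95.]))]
```

View pics/scene5.png

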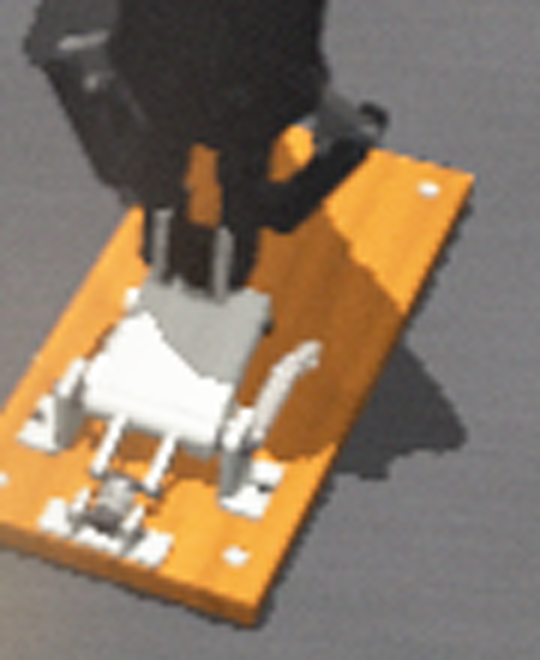

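The clip is clearly rising and the force is falling. Continuing to fully up.

Emit:
{"op": "jog_arm", "data": {
  "plan": [
    [2.6,0,-2.1,0,12],
    [2.7,0,-2.0,0,12],
    [2.0,0,-1.3,0,12],
    [0,0,0,0,12]
  ]
}}

```text
time_s: 9.85
eef_pos: [0.6187, 0.1619, 0.259]
eef_rot: [3.099, -0.513, 0.004]
ft_force: [1.1, -6.4, -4.7]
width: 0.201
```

Run:
```python
from h import *
o,M=st()
r=manip.read_camera('wrist'); cv2.imwrite('pics/wrist6.png',r['img'])
r=manip.read_camera('scene'); crop(r['img'],310,170,400,280,5,'pics/scene6.png')
```

```text
t 9.85 pos [618.7 161.9 259. ] yaw -18.8 tilt 0.16 F [ 1.1 -6.4 -4.7] w 0.201
```

View pics/scene6.png

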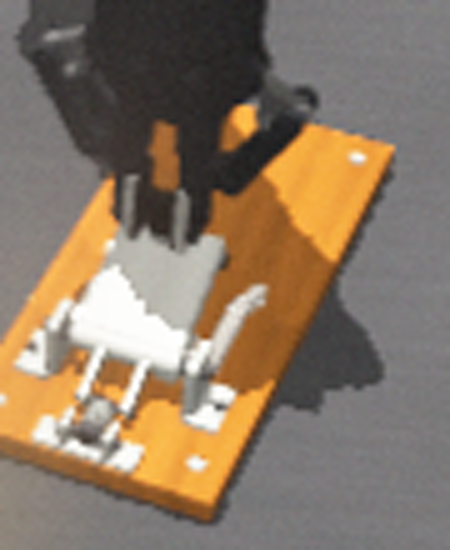

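View pics/wrist6.png

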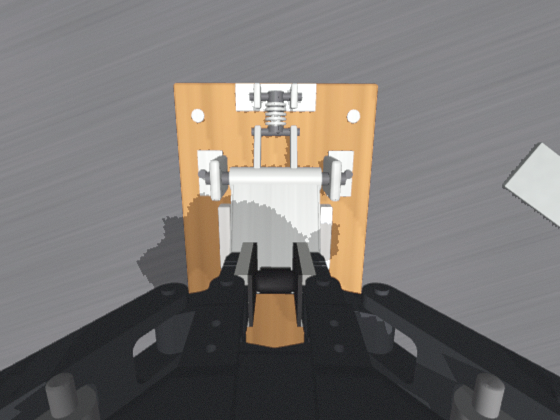

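Emit:
{"op": "jog_arm", "data": {
  "plan": [
    [0.5,0,-0.5,0,20],
    [0,0,0,0,30],
    [0,0,0,0,50],
    [0,0,0,0,50],
    [0,0,-20,0,50],
    [0,0,-40,0,60],
    [0,0,-50,0,70],
    [0,0,0,0,70]
  ]
}}

```text
time_s: 10.95
eef_pos: [0.6196, 0.1638, 0.3754]
eef_rot: [-3.094, 0.511, -0.017]
ft_force: [-0.4, 0.1, -0.3]
width: 0.823
```

Run:
```python
from h import *
o,M=st()
r=manip.read_camera('wrist'); cv2.imwrite('pics/wrist7.png',r['img'])
r=manip.read_camera('scene'); crop(r['img'],300,170,400,280,5,'pics/scene7.png')
for c in ('scene','top','wrist'):
  manip.read_camera(c)
  for n in ('toe','clip_tab','stop','clip_hinge'): print(c,n,[(round(d['conf'],2),(np.array(d['xyz'])*1000).round()) for d in manip.mark_of(c,n)])
print('tab up expected',hol(53,0,97))
# panel grasp: 45 mm behind centre
th=np.radians(-42.3)
for s in (1,-1):
    print(s,np.array([520.4,-211.4])+s*45*np.array([np.cos(th),np.sin(th)]))
```

```text
t 10.95 pos [619.6 163.8 375.4] yaw -18.75 tilt 0.68 F [-0.4  0.1 -0.3] w 0.823
scene toe []
scene clip_tab [(0.85, array([620., 162.,  93.]))]
scene stop []
scene clip_hinge [(0.92, array([651., 153.,  38.]))]
top toe []
top clip_tab [(0.67, array([615., 158.,  98.]))]
top stop []
top clip_hinge [(0.73, array([ 522., -213.,    0.])), (0.66, array([649., 153.,  35.]))]
wrist toe [(0.65, array([586., 169.,  51.]))]
wrist clip_tab [(0.56, array([617., 162., 105.]))]
wrist stop []
wrist clip_hinge [(0.68, array([650., 151.,  41.]))]
tab up expected [614.47241079 161.31991815  97.        ]
1 [ 553.68339927 -241.68556311]
-1 [ 487.11660073 -181.11443689]
```

View pics/scene7.png

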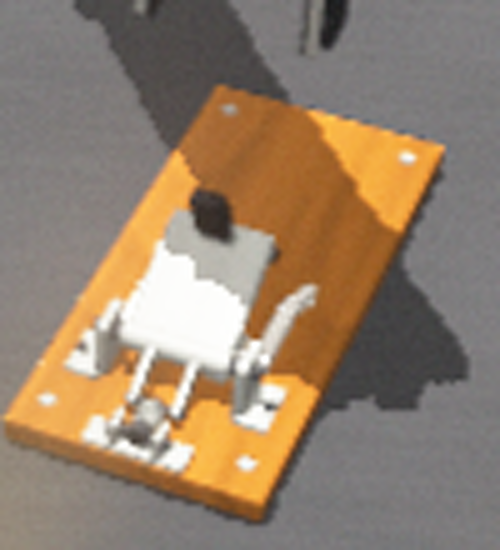

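View pics/wrist7.png

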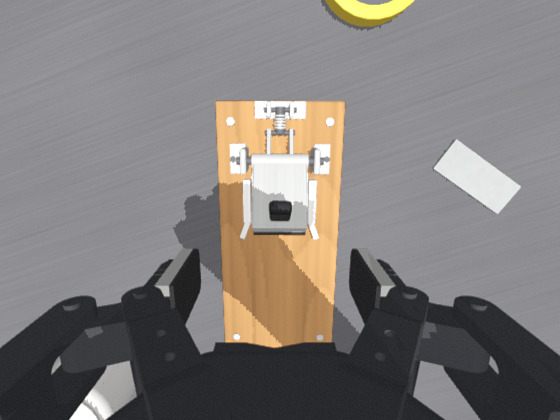

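The scene crop shows the clip standing up by itself, with the tab at (210,213) and tipped back. Now to the panel: grasp 45 mm behind its centre at about (488,-179), yaw -42.3°.

Emit:
{"op": "jog_arm", "data": {
  "plan": [
    [-1.8,46,0,0,80],
    [-1.8,46,0,0,80],
    [-1.8,46,0,0,80],
    [-1.8,46,0,0,80],
    [-1.8,46,0,0,80],
    [-1.8,46,0,0,80],
    [-1.8,46,20,0,80],
    [-1.8,45,20,0,80],
    [0,0,20,0.137,80],
    [0,0,25,0.137,80],
    [0,0,0,0.137,80],
    [0,0,0,0,80]
  ]
}}

```text
time_s: 13.3
eef_pos: [0.4866, -0.18, 0.2835]
eef_rot: [2.931, -1.131, -0.0]
ft_force: [-0.4, 0.1, 0.7]
width: 0.937
```

```bash
cat > pan.py <<'E'
from h import *
def panel_fit(cam,near,z=0.006):
    r=manip.read_camera(cam); best=None
    for d in manip.masks_of(cam,'panel'):
        m=d['pixels'].astype(np.uint8)
        cs,_=cv2.findContours(m,cv2.RETR_EXTERNAL,cv2.CHAIN_APPROX_NONE)
        c=max(cs,key=cv2.contourArea)[:,0,:]
        P=ray2plane(r,c,z)[:,:2]*1000
        R=cv2.minAreaRect(P.astype(np.float32))
        dd=np.hypot(R[0][0]-near[0],R[0][1]-near[1])
        if best is None or dd<best[0]: best=(dd,R,d['conf'])
    return r,best
E
python3 - <<'E'
from pan import *
o,M=st()
r,b=panel_fit('wrist',(521,-210)); print(b)
cv2.imwrite('pics/wrist8.png',r['img'])
E
```

```text
t 13.3 pos [ 486.6 -180.   283.5] yaw -42.19 tilt 0.01 F [-0.4  0.1  0.7] w 0.937
(np.float64(2.003153886759714), ((522.8583984375, -210.74765014648438), (56.392269134521484, 139.6603546142578), 47.35892105102539), 0.75)
```

View pics/wrist8.png

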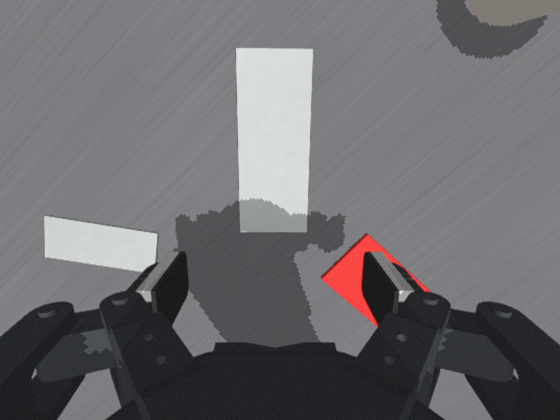

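The panel is centred (u about 274), aligned, and about 47 mm ahead of the grasp axis, which is fine. Descending with a 64 mm opening.

Emit:
{"op": "jog_arm", "data": {
  "plan": [
    [0,0,20,0.007,64],
    [0,0,30,0,64],
    [0,0,30,0,64],
    [0,0,15,0,64],
    [0,0,8,0,64],
    [0,0,0,0,64]
  ]
}}

```text
time_s: 14.15
eef_pos: [0.4868, -0.1802, 0.1808]
eef_rot: [2.926, -1.143, 0.001]
ft_force: [0.5, 0.4, 0.3]
width: 0.751
```

Run:
```python
from pan import *
o,M=st()
r=manip.read_camera('wrist')
cv2.imwrite('pics/wrist9.png',r['img'])
```

```text
t 14.15 pos [ 486.8 -180.2  180.8] yaw -42.67 tilt 0.03 F [0.5 0.4 0.3] w 0.751
```

View pics/wrist9.png

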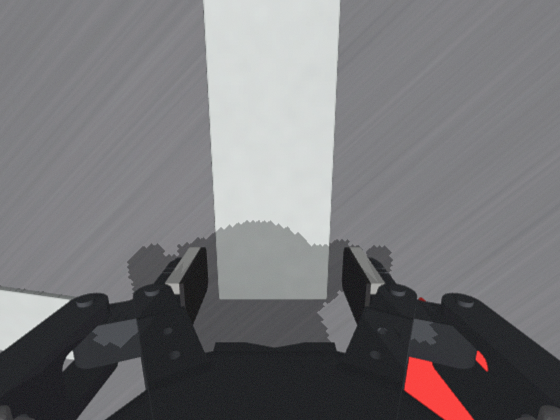

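Emit:
{"op": "jog_arm", "data": {
  "plan": [
    [0,0,4,0,64],
    [0,0,2,0,64],
    [0,0,1,0,64],
    [0,0,1,0,64],
    [0,0,0,0,64]
  ]
}}

```text
time_s: 14.82
eef_pos: [0.4865, -0.1801, 0.1726]
eef_rot: [2.926, -1.144, -0.0]
ft_force: [-0.1, -1.5, -0.7]
width: 0.751
```

Emit:
{"op": "jog_arm", "data": {
  "plan": [
    [0,0,1,0,64],
    [0,0,1,0,64],
    [0,0,0,0,64]
  ]
}}

```text
time_s: 15.2
eef_pos: [0.4865, -0.1801, 0.1705]
eef_rot: [2.926, -1.144, -0.0]
ft_force: [-0.6, -0.5, -0.3]
width: 0.751
```

Emit:
{"op": "jog_arm", "data": {
  "plan": [
    [0,0,0,0,60],
    [0,0,0,0,50],
    [0,0,0,0,50],
    [0,0,0,0,50]
  ],
  "newtons": 30
}}

```text
time_s: 15.7
eef_pos: [0.4866, -0.1801, 0.1709]
eef_rot: [2.926, -1.143, 0.001]
ft_force: [-1.5, 0.3, 4.8]
width: 0.641
```

Emit:
{"op": "jog_arm", "data": {
  "plan": [
    [0,0,-5,0,50],
    [0,0,-20,0,50],
    [0,0,-35,0,50],
    [0,0,0,0,50]
  ]
}}

```text
time_s: 16.2
eef_pos: [0.4876, -0.1806, 0.2328]
eef_rot: [-2.926, 1.144, -0.009]
ft_force: [0.5, -0.2, -2.8]
width: 0.641
```

Run:
```python
from pan import *
o,M=st()
r=manip.read_camera('wrist')
cv2.imwrite('pics/wrist10.png',r['img'])
r=manip.read_camera('scene'); crop(r['img'],120,60,320,260,3,'pics/scene10.png')
```

```text
t 16.2 pos [ 487.6 -180.6  232.8] yaw -42.71 tilt 0.31 F [ 0.5 -0.2 -2.8] w 0.641
```

View pics/wrist10.png

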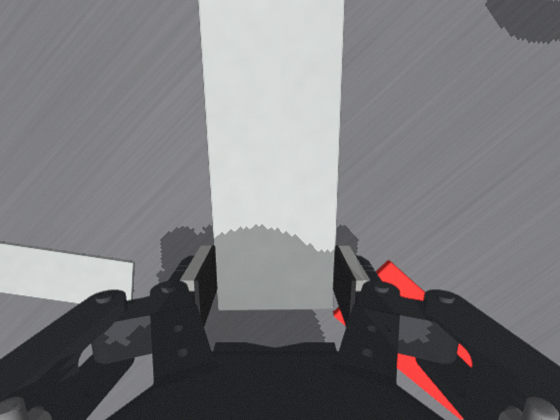

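View pics/scene10.png

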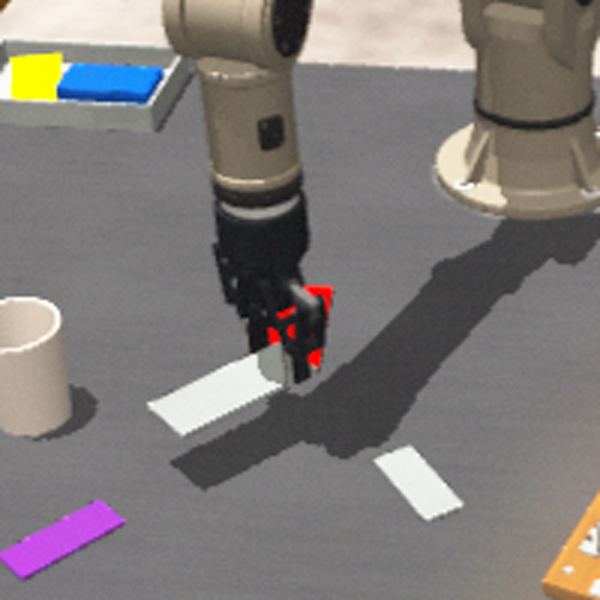

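The panel is held square in the fingers and clear of the bench. Carrying it over the open part of the board, raised above the clip.

Emit:
{"op": "jog_arm", "data": {
  "plan": [
    [0,0,-29,-0.139,50],
    [0,0,-29,-0.139,50],
    [0,0,-29,-0.139,50],
    [-20.5,-45.8,0,0,50],
    [-20.5,-45.8,0,0,50],
    [-20.5,-45.8,0,0,50],
    [-20.5,-45.8,0,0,50],
    [-20.5,-45.8,0,0,50],
    [-20.5,-45.8,0,0,50],
    [-20.5,-45.8,0,0,50],
    [-20.5,-45.8,0,0,50],
    [0,0,0,0,50]
  ]
}}

```text
time_s: 17.8
eef_pos: [0.4477, 0.2239, 0.3164]
eef_rot: [-3.1, 0.5, 0.005]
ft_force: [0.1, -0.4, -1.5]
width: 0.639
```

Run:
```python
from pan import *
o,M=st()
HC[:]=[565,180.3]
print(delta(hol(-121,0,250),o,M))
r=manip.read_camera('wrist')
cv2.imwrite('pics/wrist11.png',r['img'])
```

```text
t 17.8 pos [447.7 223.9 316.4] yaw -18.33 tilt 0.19 F [ 0.1 -0.4 -1.5] w 0.639
[ 4.30048781  3.6213949  66.35276566]
```

View pics/wrist11.png

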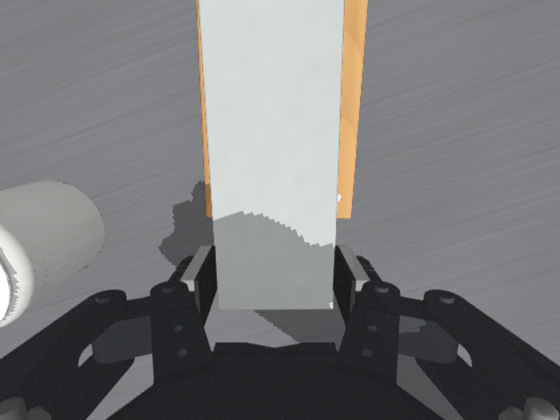

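Emit:
{"op": "jog_arm", "data": {
  "plan": [
    [4.3,3.6,30,0.008,50],
    [0,0,40,0,50],
    [0,0,30,0,50],
    [0,0,0,0,50]
  ]
}}

```text
time_s: 18.35
eef_pos: [0.451, 0.2125, 0.2147]
eef_rot: [3.092, -0.527, -0.009]
ft_force: [0.5, 0.2, -1.5]
width: 0.645
```

Run:
```python
from pan import *
o,M=st()
HC[:]=[565,180.3]
print(delta(hol(-121,0,190),o,M))
r=manip.read_camera('wrist')
cv2.imwrite('pics/wrist12.png',r['img'])
r=manip.read_camera('top'); crop(r['img'],160,140,300,300,3.6,'pics/top12.png')
r=manip.read_camera('scene'); crop(r['img'],280,120,420,280,3.6,'pics/scene12.png')
```

```text
t 18.35 pos [451.  212.5 214.7] yaw -19.36 tilt 0.45 F [ 0.5  0.2 -1.5] w 0.645
[-2.67519482 -6.4040635  24.70491527]
```

View pics/wrist12.png

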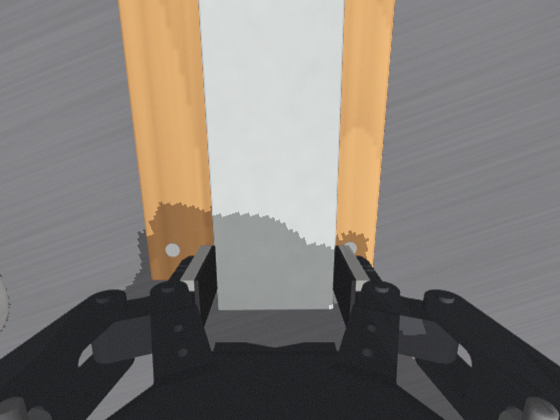

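View pics/top12.png

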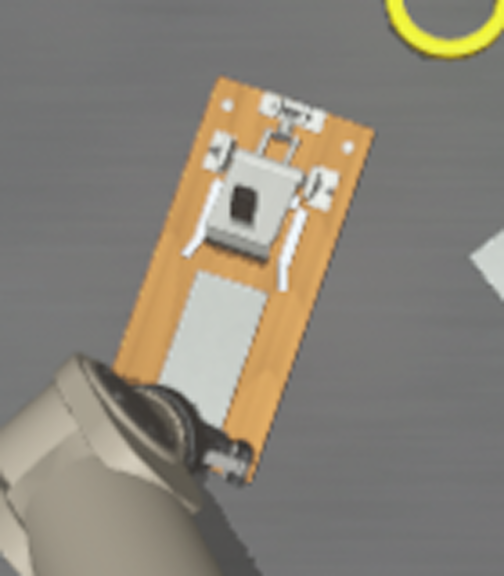

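View pics/scene12.png

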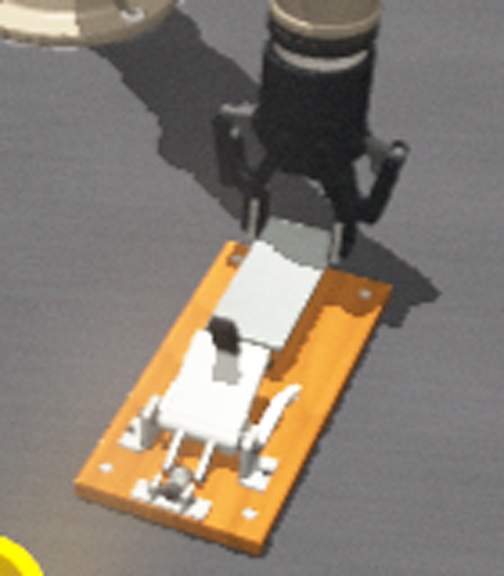

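Emit:
{"op": "jog_arm", "data": {
  "plan": [
    [0,0,0,0,50],
    [0,0,0,0,50]
  ]
}}

```text
time_s: 18.75
eef_pos: [0.4526, 0.2149, 0.2185]
eef_rot: [-3.096, 0.526, -0.003]
ft_force: [0.1, 0.8, -0.2]
width: 0.64
```

Run:
```python
from pan import *
o,M=st()
HC[:]=[565,180.3]
print(delta(hol(-121,0,190),o,M))
```

```text
t 18.75 pos [452.6 214.9 218.5] yaw -19.27 tilt 0.11 F [ 0.1  0.8 -0.2] w 0.64
[-3.54719721 -3.37607284 28.51632439]
```

Emit:
{"op": "jog_arm", "data": {
  "plan": [
    [-3.5,-3.4,8,-0.008,50],
    [0,0,12,0,50],
    [0,0,0,0,50],
    [0,0,0,0,50]
  ]
}}

```text
time_s: 19.25
eef_pos: [0.45, 0.2191, 0.1972]
eef_rot: [3.099, -0.513, -0.001]
ft_force: [0.2, -0.3, -1.2]
width: 0.642
```

Run:
```python
from pan import *
o,M=st()
HC[:]=[565,180.3]
print(delta(hol(-121,0,190),o,M))
r=manip.read_camera('wrist')
cv2.imwrite('pics/wrist13.png',r['img'])
r=manip.read_camera('top'); crop(r['img'],160,140,300,300,3.6,'pics/top13.png')
```

```text
t 19.25 pos [450.  219.1 197.2] yaw -18.8 tilt 0.04 F [ 0.2 -0.3 -1.2] w 0.642
[ 0.35807489 -0.28691072  7.23291483]
```

View pics/wrist13.png

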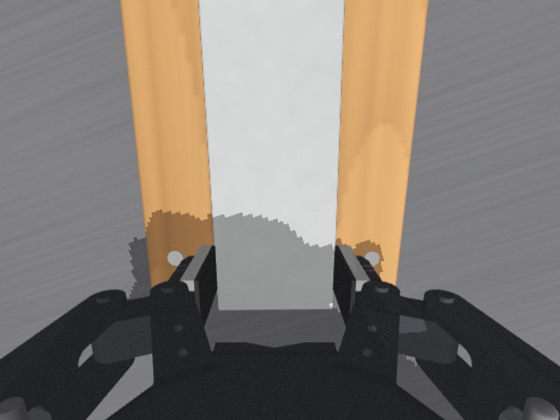

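View pics/top13.png

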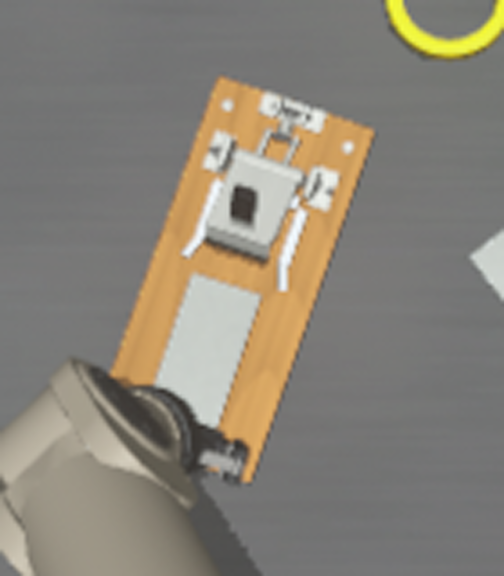

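```bash
cat > edge.py <<'E'
from h import *
def edges(r,o,ztop,rows=range(5,200,4),zb=0.018):
    """lines of board and panel long sides in the wrist picture -> holder-ish tool coords"""
    img=r['img'].astype(float); P={k:[] for k in 'abcd'}
    hsv=cv2.cvtColor(r['img'],cv2.COLOR_BGR2HSV)
    wood=((hsv[...,0]>5)&(hsv[...,0]<28)&(hsv[...,1]>90)).astype(int)
    for v in rows:
        w=np.nonzero(wood[v])[0]
        if len(w)<20: continue
        mid=274
        L=w[w<mid]; Rr=w[w>mid]
        if len(L)<5 or len(Rr)<5: continue
        P['a'].append((L.min()-.5,v));P['b'].append((L.max()+.5,v));P['c'].append((Rr.min()-.5,v));P['d'].append((Rr.max()+.5,v))
    M=Ro.from_rotvec(o['eef_rot']).as_matrix(); t=np.array(o['eef_pos'])
    out={}
    for k,z in zip('abcd',(zb,ztop,ztop,zb)):
        X=(ray2plane(r,P[k],z)-t)@M*1000
        x,y=X[:,0],X[:,1]
        for _ in range(3):
            c=np.polyfit(x,y,1); e=abs(np.polyval(c,x)-y); g=e<max(0.6,2*np.median(e)); x,y=x[g],y[g]
        out[k]=c; print(k,len(x),'x',x.min().round(),x.max().round(),'slope deg',np.degrees(np.arctan(c[0])).round(2),'y@50',np.polyval(c,50).round(2),'y@100',np.polyval(c,100).round(2))
    return out
E
python3 - <<'E'
from edge import *
o,M=st(); r=manip.read_camera('wrist')
edges(r,o,(o['eef_pos'][2]-0.171)+0.006)
E
```

```text
t 19.35 pos [450.3 219.3 197.7] yaw -18.8 tilt 0.02 F [ 0.7 -0.1 -0.6] w 0.644
a 49 x 30.0 113.0 slope deg 0.27 y@50 -65.6 y@100 -65.37
b 49 x 34.0 108.0 slope deg -0.54 y@50 -29.4 y@100 -29.87
c 49 x 33.0 108.0 slope deg -0.83 y@50 26.38 y@100 25.66
d 49 x 30.0 113.0 slope deg 0.3 y@50 63.08 y@100 63.34
```

The wrist edge fit says the panel is turned 1° relative to the board and about 0.6 mm off. Correcting, then lowering onto the board by feel.

Emit:
{"op": "jog_arm", "data": {
  "plan": [
    [0,-0.6,0,0.017,50],
    [0,0,4,0,50],
    [0,0,2,0,50],
    [0,0,0,0,50],
    [0,0,0,0,50]
  ]
}}

```text
time_s: 20.02
eef_pos: [0.4503, 0.2198, 0.1916]
eef_rot: [3.095, -0.539, 0.0]
ft_force: [0.1, 0.1, -1.7]
width: 0.642
```

Run:
```python
from edge import *
o,M=st(); r=manip.read_camera('wrist')
edges(r,o,(o['eef_pos'][2]-0.171)+0.006)
```

```text
t 20.025 pos [450.3 219.8 191.6] yaw -19.77 tilt 0.01 F [ 0.1  0.1 -1.7] w 0.642
a 49 x 32.0 111.0 slope deg -0.71 y@50 -66.0 y@100 -66.63
b 49 x 34.0 108.0 slope deg -0.57 y@50 -29.44 y@100 -29.93
c 49 x 33.0 108.0 slope deg -0.79 y@50 26.36 y@100 25.67
d 49 x 31.0 111.0 slope deg -0.69 y@50 62.69 y@100 62.09
```

Emit:
{"op": "jog_arm", "data": {
  "plan": [
    [0,0,1,0,50],
    [0,0,1,0,50],
    [0,0,0.7,0,50],
    [0,0,0,0,50]
  ]
}}

```text
time_s: 20.58
eef_pos: [0.4503, 0.2198, 0.189]
eef_rot: [3.095, -0.539, 0.0]
ft_force: [-1.1, -0.4, 0.8]
width: 0.641
```

Light contact with the board. Sliding the first 35 mm.

Emit:
{"op": "jog_arm", "data": {
  "plan": [
    [5,-0.06,0,0,50],
    [5,-0.07,0,0,50],
    [5,-0.06,0,0,50],
    [5,-0.07,0,0,50],
    [0,0,0,0,50]
  ]
}}

```text
time_s: 21.2
eef_pos: [0.4701, 0.2129, 0.189]
eef_rot: [-3.094, 0.54, -0.002]
ft_force: [0.6, 0.2, -0.4]
width: 0.638
```

Run:
```python
from edge import *
o,M=st(); r=manip.read_camera('wrist'); cv2.imwrite('pics/wrist14.png',r['img'])
edges(r,o,0.024,rows=range(60,200,4))
r=manip.read_camera('top'); crop(r['img'],160,140,300,300,3.6,'pics/top14.png')
```

```text
t 21.2 pos [470.1 212.9 189. ] yaw -19.81 tilt 0.09 F [ 0.6  0.2 -0.4] w 0.638
a 35 x 33.0 90.0 slope deg -0.61 y@50 -65.96 y@100 -66.5
b 35 x 34.0 89.0 slope deg -0.6 y@50 -29.59 y@100 -30.11
c 35 x 34.0 89.0 slope deg -0.72 y@50 26.43 y@100 25.8
d 35 x 33.0 90.0 slope deg -0.7 y@50 62.76 y@100 62.15
```

View pics/wrist14.png

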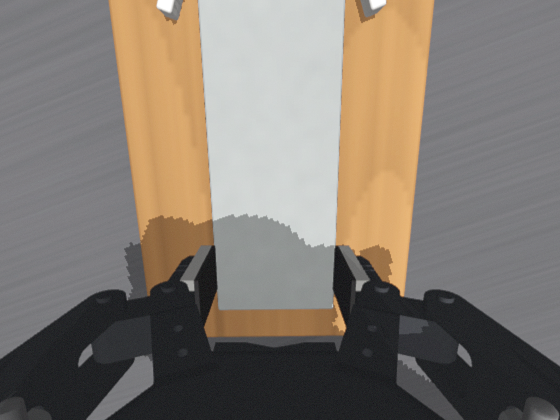

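View pics/top14.png

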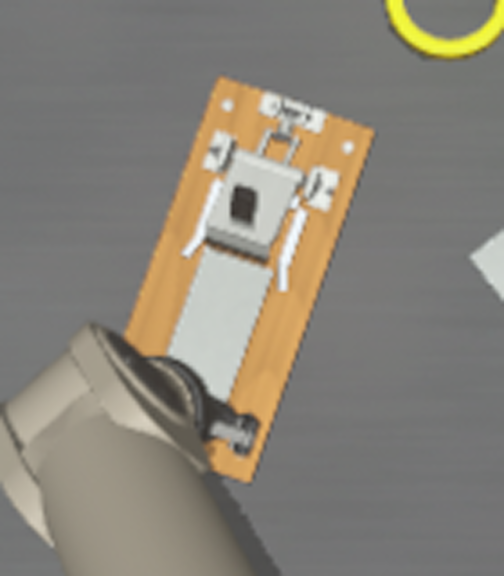

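Well aligned: both lead-in gaps are equal (about 17 px). Continuing slowly.

Emit:
{"op": "jog_arm", "data": {
  "plan": [
    [3,-0.04,0,0,50],
    [3,-0.04,0,0,50],
    [3,-0.04,0,0,50],
    [3,-0.04,0,0,50],
    [3,-0.04,0,0,50],
    [0,0,0,0,50]
  ]
}}

```text
time_s: 22.05
eef_pos: [0.4834, 0.2085, 0.189]
eef_rot: [-3.095, 0.539, 0.0]
ft_force: [-1.9, 0.7, 4.0]
width: 0.642
```

Emit:
{"op": "jog_arm", "data": {
  "plan": [
    [2,-0.03,0,0,50],
    [2,-0.03,0,0,50],
    [2,-0.02,0,0,50],
    [2,-0.03,0,0,50],
    [0,0,0,0,50]
  ]
}}

```text
time_s: 22.68
eef_pos: [0.4907, 0.206, 0.189]
eef_rot: [3.095, -0.539, -0.001]
ft_force: [-2.5, 1.5, 4.8]
width: 0.641
```

Run:
```python
from edge import *
o,M=st(); r=manip.read_camera('wrist'); cv2.imwrite('pics/wrist15.png',r['img'])
edges(r,o,0.024,rows=range(100,200,4))
```

```text
t 22.675 pos [490.7 206.  189. ] yaw -19.76 tilt 0.02 F [-2.5  1.5  4.8] w 0.641
a 25 x 33.0 75.0 slope deg -0.57 y@50 -65.9 y@100 -66.39
b 25 x 34.0 74.0 slope deg -0.59 y@50 -29.6 y@100 -30.12
c 25 x 34.0 74.0 slope deg -0.53 y@50 26.39 y@100 25.93
d 25 x 33.0 74.0 slope deg -0.57 y@50 62.82 y@100 62.32
```

View pics/wrist15.png

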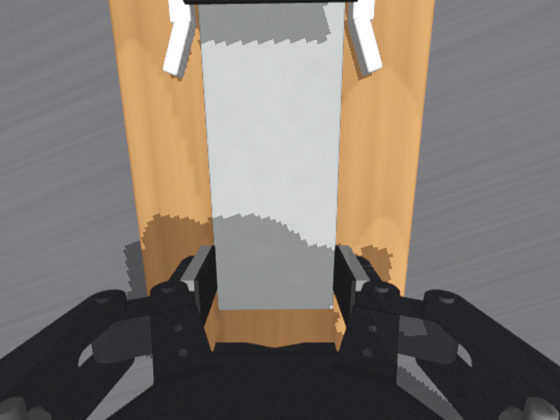

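Panel is entering the rails evenly. Easing 0.6 mm of downward pressure and going on in small steps until it bears on the stop.

Emit:
{"op": "jog_arm", "data": {
  "plan": [
    [0,0,-0.6,0,50],
    [1.5,-0.02,0,0,50],
    [1.5,-0.02,0,0,50],
    [1,-0.01,0,0,50],
    [0,0,0,0,50]
  ]
}}

```text
time_s: 23.35
eef_pos: [0.4949, 0.2042, 0.1894]
eef_rot: [3.095, -0.54, 0.0]
ft_force: [-0.5, 1.0, 0.1]
width: 0.643
```

Emit:
{"op": "jog_arm", "data": {
  "plan": [
    [1,-0.01,0,0,50],
    [1,-0.01,0,0,50],
    [1,-0.01,0,0,50],
    [0,0,0,0,50]
  ]
}}

```text
time_s: 23.85
eef_pos: [0.4977, 0.2034, 0.1895]
eef_rot: [3.095, -0.54, 0.0]
ft_force: [0.6, 0.8, -1.3]
width: 0.637
```

Emit:
{"op": "jog_arm", "data": {
  "plan": [
    [1,-0.01,0,0,50],
    [1,-0.01,0,0,50],
    [1,-0.01,0,0,50],
    [0,0,0,0,50]
  ]
}}

```text
time_s: 24.35
eef_pos: [0.5005, 0.2024, 0.1895]
eef_rot: [3.095, -0.54, 0.0]
ft_force: [-0.1, -0.0, -1.3]
width: 0.638
```

Emit:
{"op": "jog_arm", "data": {
  "plan": [
    [1,-0.01,0,0,50],
    [1,-0.01,0,0,50],
    [1,-0.01,0,0,50],
    [0,0,0,0,50]
  ]
}}

```text
time_s: 24.85
eef_pos: [0.5034, 0.2014, 0.1895]
eef_rot: [3.095, -0.54, 0.0]
ft_force: [-0.3, -0.3, -1.6]
width: 0.641
```

Emit:
{"op": "jog_arm", "data": {
  "plan": [
    [1,-0.01,0,0,50],
    [1,-0.01,0,0,50],
    [1,-0.01,0,0,50],
    [0,0,0,0,50]
  ]
}}

```text
time_s: 25.35
eef_pos: [0.5062, 0.2004, 0.1895]
eef_rot: [3.095, -0.54, 0.0]
ft_force: [-0.5, 0.1, -0.7]
width: 0.641
```

Emit:
{"op": "jog_arm", "data": {
  "plan": [
    [1,-0.01,0,0,50],
    [1,-0.01,0,0,50],
    [0,0,0,0,50]
  ]
}}

```text
time_s: 25.72
eef_pos: [0.5081, 0.1998, 0.1895]
eef_rot: [3.095, -0.54, 0.0]
ft_force: [0.3, -0.5, -0.8]
width: 0.639
```

Emit:
{"op": "jog_arm", "data": {
  "plan": [
    [1,-0.01,0,0,50],
    [1,-0.01,0,0,50],
    [0,0,0,0,50]
  ]
}}

```text
time_s: 26.1
eef_pos: [0.51, 0.1991, 0.1895]
eef_rot: [3.095, -0.54, 0.0]
ft_force: [0.3, -0.1, -1.1]
width: 0.641
```

Emit:
{"op": "jog_arm", "data": {
  "plan": [
    [1,-0.01,0,0,50],
    [1,-0.01,0,0,50],
    [0,0,0,0,50]
  ]
}}

```text
time_s: 26.48
eef_pos: [0.5118, 0.1984, 0.1895]
eef_rot: [3.095, -0.54, 0.0]
ft_force: [0.6, -0.4, -0.9]
width: 0.639
```

Run:
```python
from edge import *
o,M=st(); r=manip.read_camera('wrist'); cv2.imwrite('pics/wrist16.png',r['img'])
r=manip.read_camera('scene'); crop(r['img'],300,140,400,280,5,'pics/scene16.png')
for c in ('scene','wrist'):
    print(c,[(round(d['conf'],2),(np.array(d['xyz'])*1000).round(),) for d in manip.mark_of(c,'panel')][:6],[(round(d['conf'],2),(np.array(d['xyz'])*1000).round()) for d in manip.mark_of(c,'stop')])
```

```text
t 26.475 pos [511.8 198.4 189.5] yaw -19.78 tilt 0.01 F [ 0.6 -0.4 -0.9] w 0.639
scene [(0.85, array([ 339., -205.,   -2.])), (0.84, array([556., 182.,  18.])), (0.79, array([563., -45.,  -0.])), (0.69, array([ 658., -327.,   -3.]))] []
wrist [(0.85, array([556., 184.,  22.]))] []
```

View pics/wrist16.png

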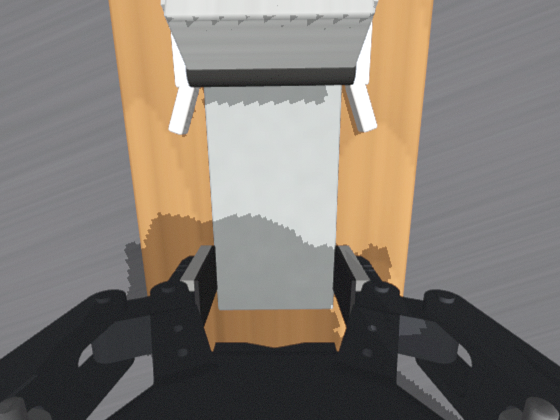

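View pics/scene16.png

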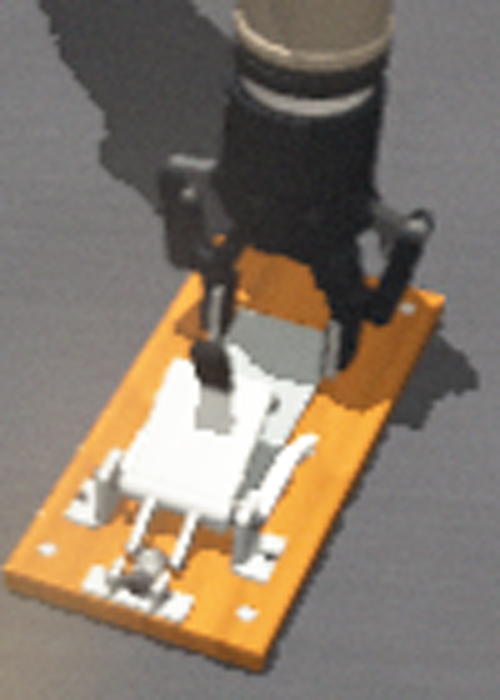

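Panel centre is now at about holder x = -9, so the stop is at most about 6 mm further. Continuing.

Emit:
{"op": "jog_arm", "data": {
  "plan": [
    [1,-0.01,0,0,50],
    [1,-0.01,0,0,50],
    [0,0,0,0,50]
  ]
}}

```text
time_s: 27.15
eef_pos: [0.5137, 0.1978, 0.1895]
eef_rot: [3.095, -0.54, 0.0]
ft_force: [-0.1, -0.1, -0.9]
width: 0.638
```

Emit:
{"op": "jog_arm", "data": {
  "plan": [
    [1,-0.01,0,0,50],
    [1,-0.01,0,0,50],
    [0,0,0,0,50]
  ]
}}

```text
time_s: 27.52
eef_pos: [0.5156, 0.1971, 0.1895]
eef_rot: [3.095, -0.54, 0.0]
ft_force: [0.4, -0.3, -1.6]
width: 0.64
```

Emit:
{"op": "jog_arm", "data": {
  "plan": [
    [1,-0.01,0,0,50],
    [1,-0.01,0,0,50],
    [0,0,0,0,50]
  ]
}}

```text
time_s: 27.9
eef_pos: [0.5173, 0.1966, 0.1894]
eef_rot: [3.095, -0.539, -0.0]
ft_force: [0.2, 0.2, -0.8]
width: 0.645
```

Emit:
{"op": "jog_arm", "data": {
  "plan": [
    [1,-0.01,0,0,50],
    [0,0,0,0,50]
  ]
}}

```text
time_s: 28.15
eef_pos: [0.5176, 0.1965, 0.1892]
eef_rot: [3.095, -0.539, -0.003]
ft_force: [-2.5, 1.0, -1.0]
width: 0.638
```

Emit:
{"op": "jog_arm", "data": {
  "plan": [
    [1,-0.01,0,0,50],
    [0,0,0,0,50]
  ]
}}

```text
time_s: 28.4
eef_pos: [0.5179, 0.1964, 0.189]
eef_rot: [3.094, -0.538, -0.005]
ft_force: [-5.7, 2.4, 0.2]
width: 0.638
```

Contact: about 6 N along -x with the arm blocked, so the panel bears on the stop. Settling it onto the board, easing the push, and releasing.

Emit:
{"op": "jog_arm", "data": {
  "plan": [
    [-0.5,0,0.5,0,50],
    [0,0,0,0,50],
    [0,0,0,0,57],
    [0,0,0,0,60],
    [0,0,0,0,64],
    [0,0,0,0,68]
  ]
}}

```text
time_s: 29.15
eef_pos: [0.5191, 0.1959, 0.1891]
eef_rot: [-3.095, 0.54, -0.001]
ft_force: [-0.2, 1.2, 0.2]
width: 0.799
```

Run:
```python
from edge import *
o,M=st(); r=manip.read_camera('wrist'); cv2.imwrite('pics/wrist17.png',r['img'])
```

```text
t 29.15 pos [519.1 195.9 189.1] yaw -19.79 tilt 0.04 F [-0.2  1.2  0.2] w 0.799
```

View pics/wrist17.png

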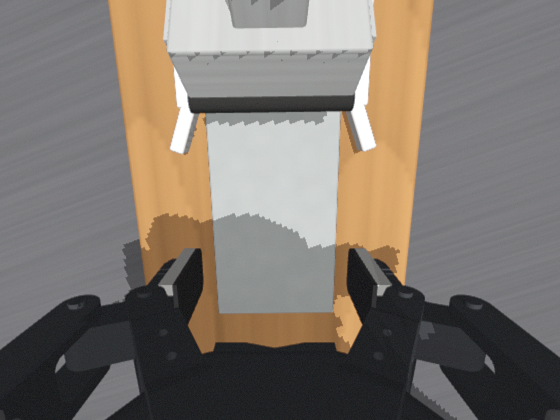

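Released; the panel stays put. Rising straight up, then over to the raised tab.

Emit:
{"op": "jog_arm", "data": {
  "plan": [
    [0,0,-10,0,72],
    [0,0,-40,0,72],
    [0,0,-50,0,72],
    [0,0,-30,0,60],
    [30,-0.5,0,0,50],
    [40,-0.7,0,0,50],
    [35,-0.6,0,-0.013,50],
    [0,0,0,0,50],
    [0,0,0,0,50]
  ]
}}

```text
time_s: 30.32
eef_pos: [0.6176, 0.1627, 0.3192]
eef_rot: [-3.098, 0.519, 0.001]
ft_force: [-0.4, -0.0, -0.2]
width: 0.588
```

Run:
```python
from edge import *
o,M=st(); r=manip.read_camera('wrist'); cv2.imwrite('pics/wrist18.png',r['img'])
print(delta([618.7,162,258],o,M))
print([(round(d['conf'],2),(np.array(d['xyz'])*1000).round()) for d in manip.mark_of('wrist','clip_tab')])
r=manip.read_camera('top'); cv2.imwrite('pics/top18.png',r['img'])
```

```text
t 30.325 pos [617.6 162.7 319.2] yaw -19.0 tilt 0.05 F [-0.4 -0.  -0.2] w 0.588
[ 1.33728248  0.31328296 61.15992121]
[(0.56, array([617., 160., 104.]))]
```

View pics/wrist18.png

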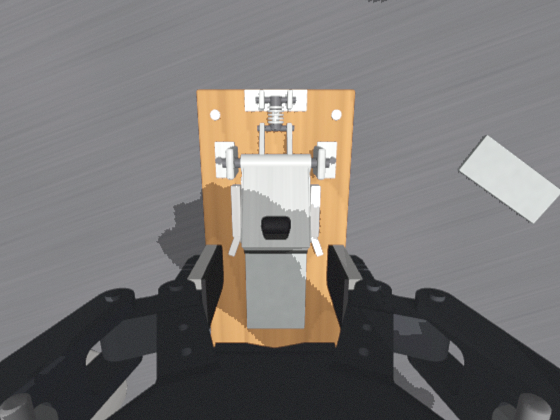

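Tab at (276,228), centred between the fingers. Descending onto it.

Emit:
{"op": "jog_arm", "data": {
  "plan": [
    [1.3,0.5,20,0,50],
    [0,0,25,0,50],
    [0,0,14,0,50],
    [0,0,0,0,50],
    [0,0,0,0,50]
  ]
}}

```text
time_s: 31.1
eef_pos: [0.6196, 0.1616, 0.2605]
eef_rot: [-3.098, 0.519, -0.002]
ft_force: [-1.3, -0.1, -0.5]
width: 0.587
```

Run:
```python
from edge import *
o,M=st(); r=manip.read_camera('wrist'); cv2.imwrite('pics/wrist19.png',r['img'])
r=manip.read_camera('scene'); crop(r['img'],290,130,400,280,5,'pics/scene19.png')
```

```text
t 31.1 pos [619.6 161.6 260.5] yaw -19.02 tilt 0.07 F [-1.3 -0.1 -0.5] w 0.587
```

View pics/wrist19.png

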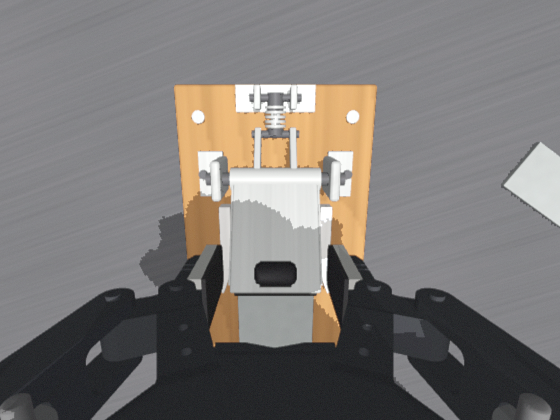

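View pics/scene19.png

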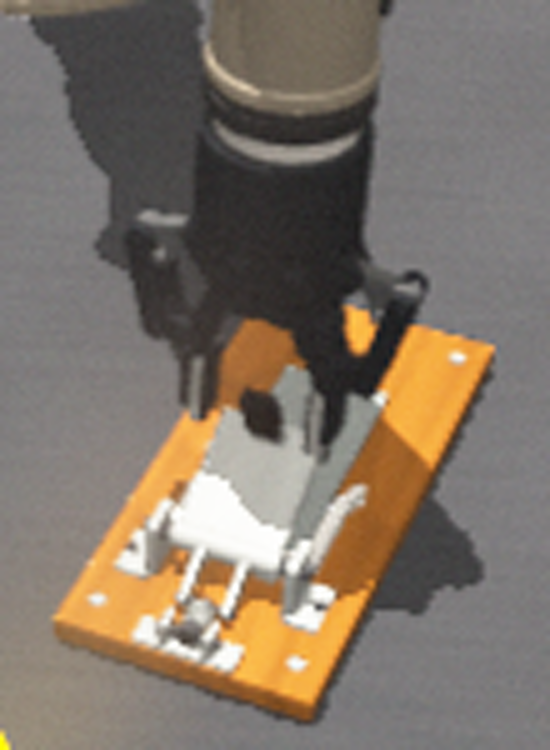

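Emit:
{"op": "jog_arm", "data": {
  "plan": [
    [0,0,0,0,30],
    [0,0,0,0,22],
    [0,0,0,0,12],
    [0,0,0,0,12],
    [0,0,0,0,12]
  ],
  "newtons": 45
}}

```text
time_s: 31.82
eef_pos: [0.6194, 0.1615, 0.2605]
eef_rot: [-3.098, 0.519, -0.001]
ft_force: [-1.0, -0.3, 4.2]
width: 0.2
```

Run:
```python
from edge import *
o,M=st()
for c in ('wrist','scene','top'):
  r=manip.read_camera(c)
  print(c,[(round(d['conf'],2),(np.array(d['xyz'])*1000).round()) for d in manip.mark_of(c,'clip_tab')])
  if c=='scene': crop(r['img'],290,130,400,280,5,'pics/scene20.png')
```

```text
t 31.825 pos [619.4 161.5 260.5] yaw -19.03 tilt 0.04 F [-1.  -0.3  4.2] w 0.2
wrist [(0.74, array([618., 164., 101.]))]
scene []
top [(0.47, array([616., 161.,  97.]))]
```

View pics/scene20.png

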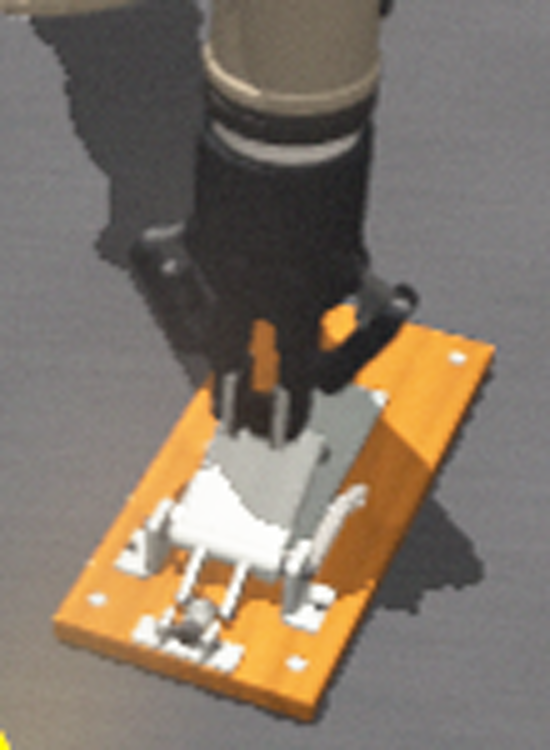

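Gripped. Lowering along the arc slowly (half steps).

Emit:
{"op": "jog_arm", "data": {
  "plan": [
    [-1.4,0,0.9,0,12],
    [-1.4,0,0.9,0,12],
    [-1.4,0,1.0,0,12],
    [-1.3,0,1.0,0,12],
    [-1.3,0,1.0,0,12],
    [-1.3,0,1.1,0,12],
    [-1.3,0,1.1,0,12],
    [-1.2,0,1.1,0,12],
    [-1.2,0,1.2,0,12],
    [-1.2,0,1.2,0,12],
    [0,0,0,0,12]
  ]
}}

```text
time_s: 33.5
eef_pos: [0.6092, 0.1649, 0.2537]
eef_rot: [-3.098, 0.52, -0.012]
ft_force: [-1.9, -3.5, 19.2]
width: 0.2
```

Run:
```python
from edge import *
o,M=st()
for c in ('wrist','scene'):
  r=manip.read_camera(c)
  print(c,[(round(d['conf'],2),(np.array(d['xyz'])*1000).round()) for d in manip.mark_of(c,'clip_tab')])
  if c=='scene': crop(r['img'],290,130,400,280,5,'pics/scene21.png')
  else: cv2.imwrite('pics/wrist21.png',r['img'])
```

```text
t 33.5 pos [609.2 164.9 253.7] yaw -19.06 tilt 0.45 F [-1.9 -3.5 19.2] w 0.2
wrist [(0.58, array([610., 168.,  97.]))]
scene [(0.72, array([610., 164.,  87.]))]
```

View pics/scene21.png

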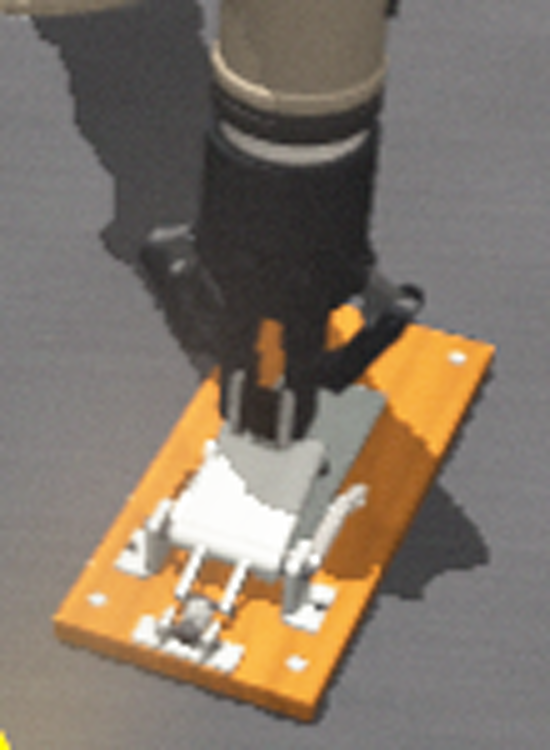

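View pics/wrist21.png

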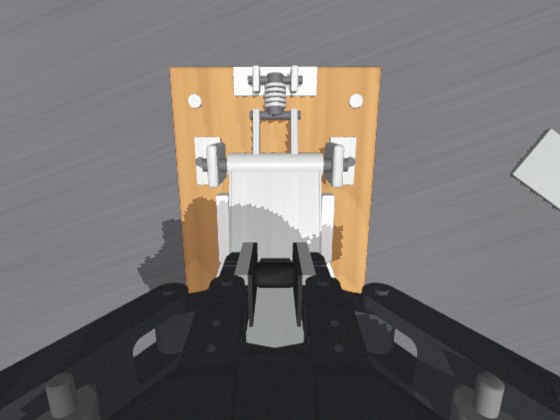

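Resistance of 19 N (spring plus the grip twisting on the tab). Easing the grip to 30 N and continuing in small steps.

Emit:
{"op": "jog_arm", "data": {
  "plan": [
    [0,0,0,0,12],
    [-1.1,0,1.2,0,12],
    [-1.1,0,1.2,0,12],
    [0,0,0,0,12]
  ],
  "newtons": 30
}}

```text
time_s: 34.2
eef_pos: [0.6056, 0.1663, 0.2496]
eef_rot: [3.098, -0.519, 0.005]
ft_force: [-4.6, -1.6, 13.4]
width: 0.2
```

Emit:
{"op": "jog_arm", "data": {
  "plan": [
    [-1.1,0,1.3,0,12],
    [-1.1,0,1.3,0,12],
    [0,0,0,0,12]
  ]
}}

```text
time_s: 34.58
eef_pos: [0.6022, 0.1676, 0.2453]
eef_rot: [3.098, -0.518, -0.001]
ft_force: [-4.6, -0.3, 7.1]
width: 0.196
```

Run:
```python
from edge import *
o,M=st()
for c in ('wrist','scene','top'):
  r=manip.read_camera(c)
  print(c,[(round(d['conf'],2),(np.array(d['xyz'])*1000).round()) for d in manip.mark_of(c,'clip_tab')])
  if c=='scene': crop(r['img'],290,130,400,280,5,'pics/scene22.png')
  elif c=='wrist': cv2.imwrite('pics/wrist22.png',r['img'])
```

```text
t 34.575 pos [602.2 167.6 245.3] yaw -18.99 tilt 0.06 F [-4.6 -0.3  7.1] w 0.196
wrist [(0.81, array([603., 170.,  90.]))]
scene [(0.58, array([605., 170.,  82.]))]
top [(0.75, array([606., 163.,  85.]))]
```

View pics/scene22.png

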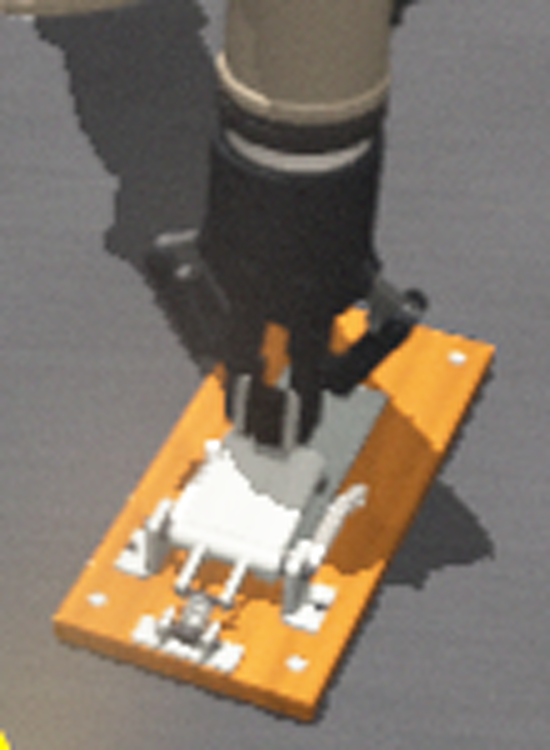

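Emit:
{"op": "jog_arm", "data": {
  "plan": [
    [-0.7,0,1.0,0,12],
    [0,0,0,0,12]
  ]
}}

```text
time_s: 35.12
eef_pos: [0.6011, 0.168, 0.2437]
eef_rot: [3.098, -0.518, -0.004]
ft_force: [-5.1, 1.3, 7.0]
width: 0.201
```

Emit:
{"op": "jog_arm", "data": {
  "plan": [
    [-0.7,0,1.0,0,12],
    [0,0,0,0,12]
  ]
}}

```text
time_s: 35.38
eef_pos: [0.6001, 0.1684, 0.2423]
eef_rot: [3.098, -0.517, -0.005]
ft_force: [-4.9, 1.8, 5.1]
width: 0.2
```

Emit:
{"op": "jog_arm", "data": {
  "plan": [
    [-0.5,0,0.7,0,12],
    [0,0,0,0,12]
  ]
}}

```text
time_s: 35.62
eef_pos: [0.5995, 0.1686, 0.2413]
eef_rot: [3.098, -0.517, -0.006]
ft_force: [-5.4, 0.4, 5.4]
width: 0.198
```

Run:
```python
from edge import *
o,M=st()
for c in ('wrist','scene','top'):
  r=manip.read_camera(c)
  print(c,[(n,round(d['conf'],2),(np.array(d['xyz'])*1000).round()) for n in ('clip_tab','toe') for d in manip.mark_of(c,n)])
  if c=='scene': crop(r['img'],290,130,400,280,5,'pics/scene23.png')
  elif c=='wrist': cv2.imwrite('pics/wrist23.png',r['img'])
```

```text
t 35.625 pos [599.5 168.6 241.3] yaw -18.96 tilt 0.22 F [-5.4  0.4  5.4] w 0.198
wrist [('clip_tab', 0.67, array([604., 168.,  87.]))]
scene [('clip_tab', 0.79, array([601., 168.,  76.]))]
top [('clip_tab', 0.47, array([598., 167.,  81.]))]
```

View pics/scene23.png

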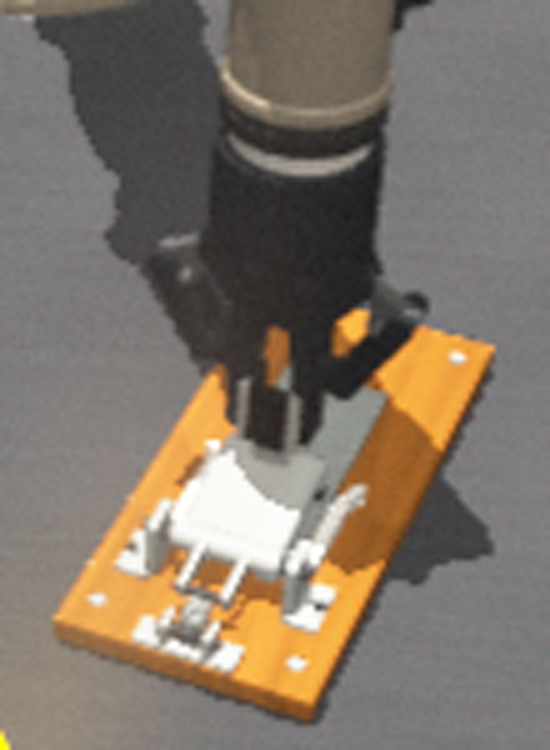

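Emit:
{"op": "jog_arm", "data": {
  "plan": [
    [-0.3,0,0.5,0,12],
    [0,0,0,0,12]
  ]
}}

```text
time_s: 36.33
eef_pos: [0.599, 0.1688, 0.2406]
eef_rot: [3.098, -0.517, -0.007]
ft_force: [-5.9, 1.4, 4.2]
width: 0.202
```

Emit:
{"op": "jog_arm", "data": {
  "plan": [
    [-0.3,0,0.5,0,12],
    [0,0,0,0,12]
  ]
}}

```text
time_s: 36.58
eef_pos: [0.5987, 0.1689, 0.2401]
eef_rot: [3.098, -0.517, -0.007]
ft_force: [-6.0, 0.5, 3.8]
width: 0.195
```

Emit:
{"op": "jog_arm", "data": {
  "plan": [
    [-0.3,0,0.5,0,12],
    [0,0,0,0,12]
  ]
}}

```text
time_s: 36.83
eef_pos: [0.5984, 0.169, 0.2397]
eef_rot: [3.098, -0.517, -0.007]
ft_force: [-6.3, 1.8, 4.2]
width: 0.2
```

Run:
```python
from edge import *
o,M=st()
r=manip.read_camera('wrist'); cv2.imwrite('pics/wrist24.png',r['img']); crop(r['img'],160,40,390,320,2.1,'pics/wrist24c.png')
# front-edge model: plate at z~45 shut, x~22 ; offsets from the hinge
HC[:]=[565,180.3]; globals()['HY']=np.radians(-19)
import h; h.HC=HC; h.HY=np.radians(-19)
for name,(dx,dz) in dict(plateTop=(-70,6),toe=(-65.5,-22),).items():
  for th in (0,.05,.09,.13,.18):
    X=[h.hol(88+dx*np.cos(th)+dz*np.sin(th),y,40+dz*np.cos(th)-dx*np.sin(th))/1000 for y in (25,0,-25)]
    print(name,th,proj(r,X).round(1).tolist())
print('hinge',proj(r,[h.hol(88,y,40)/1000 for y in (25,-25)]).round(1).tolist())
print('rail end',proj(r,[h.hol(67,y,28)/1000 for y in (30,-30)]).round(1).tolist())
```

```text
t 36.825 pos [598.4 169.  239.7] yaw -18.95 tilt 0.26 F [-6.3  1.8  4.2] w 0.2
plateTop 0 [[232.5, 270.9], [276.4, 270.8], [320.2, 270.8]]
plateTop 0.05 [[231.7, 273.1], [276.4, 273.1], [321.1, 273.0]]
plateTop 0.09 [[231.0, 274.7], [276.5, 274.7], [321.9, 274.6]]
plateTop 0.13 [[230.3, 276.2], [276.5, 276.2], [322.7, 276.1]]
plateTop 0.18 [[229.4, 277.8], [276.5, 277.8], [323.7, 277.7]]
toe 0 [[237.8, 244.9], [276.1, 244.9], [314.4, 244.8]]
toe 0.05 [[237.2, 248.3], [276.1, 248.3], [315.0, 248.2]]
toe 0.09 [[236.8, 251.0], [276.1, 250.9], [315.5, 250.9]]
toe 0.13 [[236.3, 253.6], [276.2, 253.5], [316.0, 253.5]]
toe 0.18 [[235.7, 256.7], [276.2, 256.6], [316.7, 256.6]]
hinge [[229.3, 145.3], [323.6, 145.2]]
rail end [[224.9, 180.3], [327.6, 180.3]]
```

View pics/wrist24c.png

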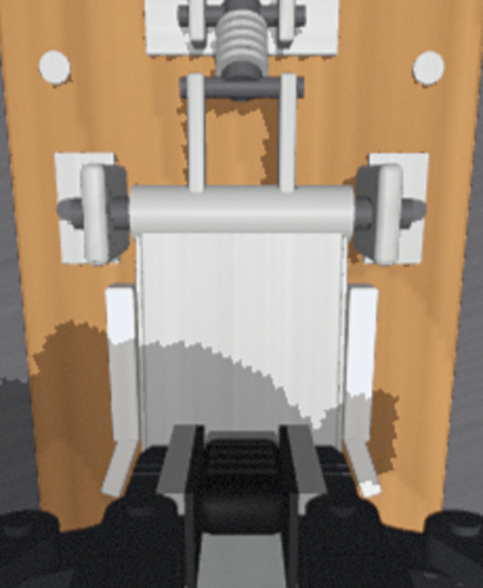

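Emit:
{"op": "jog_arm", "data": {
  "plan": [
    [-0.5,0,0.5,0,12],
    [0,0,0,0,12]
  ]
}}

```text
time_s: 37.12
eef_pos: [0.5982, 0.1691, 0.2396]
eef_rot: [3.098, -0.517, -0.006]
ft_force: [-6.0, 0.4, 6.6]
width: 0.203
```

Emit:
{"op": "jog_arm", "data": {
  "plan": [
    [-0.5,0,0.5,0,12],
    [0,0,0,0,12]
  ]
}}

```text
time_s: 37.38
eef_pos: [0.598, 0.1691, 0.2396]
eef_rot: [3.098, -0.517, -0.004]
ft_force: [-6.6, 0.8, 8.3]
width: 0.198
```

Emit:
{"op": "jog_arm", "data": {
  "plan": [
    [-0.5,0,0.5,0,12],
    [0,0,0,0,12]
  ]
}}

```text
time_s: 37.62
eef_pos: [0.5978, 0.1691, 0.2395]
eef_rot: [3.098, -0.518, -0.003]
ft_force: [-5.0, 0.3, 10.0]
width: 0.202
```

Now z stalls at 239.6 while the force climbs 4→6.6→8.3→10 N, so the toe has landed on the panel. Backing off that extra push, then letting go.

Emit:
{"op": "jog_arm", "data": {
  "plan": [
    [0.6,0,-0.9,0,12],
    [0,0,0,0,12],
    [0,0,0,0,18],
    [0,0,0,0,22],
    [0,0,0,0,28],
    [0,0,0,0,36],
    [0,0,0,0,46],
    [0,0,0,0,50]
  ],
  "newtons": 20
}}

```text
time_s: 38.62
eef_pos: [0.5994, 0.1682, 0.2396]
eef_rot: [3.098, -0.519, 0.0]
ft_force: [0.7, 0.7, 0.8]
width: 0.585
```

Run:
```python
from edge import *
o,M=st()
r=manip.read_camera('wrist'); cv2.imwrite('pics/wrist25.png',r['img'])
r=manip.read_camera('scene'); crop(r['img'],290,130,400,280,5,'pics/scene25.png')
```

```text
t 38.625 pos [599.4 168.2 239.6] yaw -19.03 tilt 0.01 F [0.7 0.7 0.8] w 0.585
```

View pics/wrist25.png

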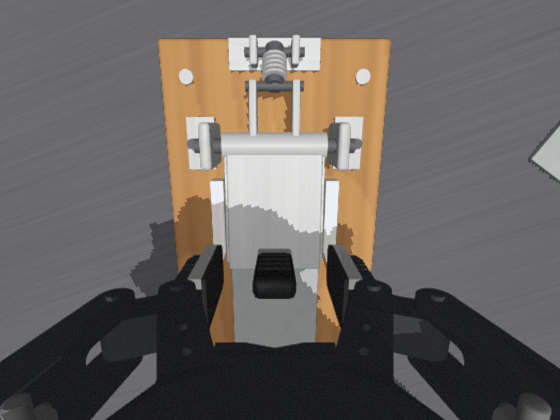

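View pics/scene25.png

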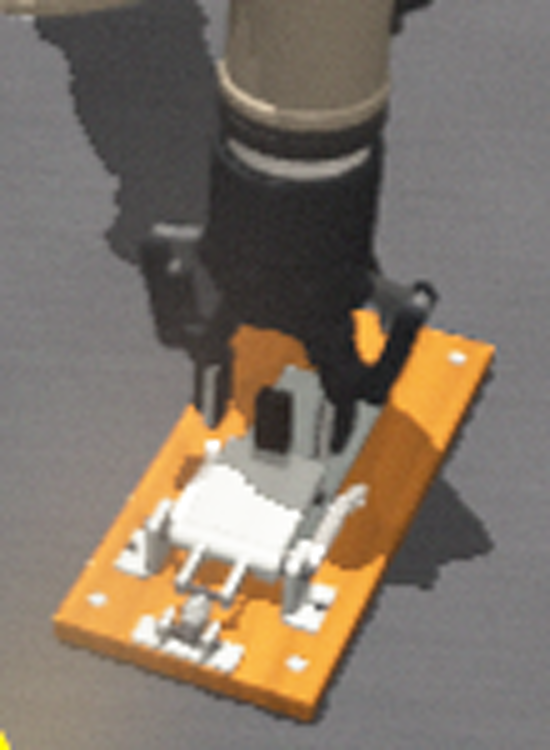

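Released: no force, and the clip is down on the panel. Retreating straight up, then back out of the top camera's view for a final check.

Emit:
{"op": "jog_arm", "data": {
  "plan": [
    [0,0,-10,0,60],
    [0,0,-40,0,60],
    [0,0,-50,0,60],
    [0,0,-30,0,60],
    [0,50,0,0,60],
    [0,50,0,0,60],
    [0,50,0,0,60],
    [0,50,0,0,60],
    [0,0,0,0,60],
    [0,0,0,0,60]
  ]
}}

```text
time_s: 39.98
eef_pos: [0.5343, -0.0202, 0.3705]
eef_rot: [-3.098, 0.519, -0.002]
ft_force: [0.4, 0.6, 1.1]
width: 0.707
```

Run:
```python
from pan import *
o,M=st()
r=manip.read_camera('top'); crop(r['img'],170,150,280,285,4.3,'pics/top26.png')
for c in ('top','scene'):
    for n in ('clip_tab','toe','panel','stop'):
        manip.read_camera(c); print(c,n,[(round(d['conf'],2),(np.array(d['xyz'])*1000).round()) for d in manip.mark_of(c,n)])
r=manip.read_camera('scene'); crop(r['img'],290,175,400,280,5.5,'pics/scene26.png')
```

```text
t 39.975 pos [534.3 -20.2 370.5] yaw -19.01 tilt 0.09 F [0.4 0.6 1.1] w 0.707
top clip_tab []
top toe [(0.61, array([587., 176.,  22.]))]
top panel [(0.94, array([ 347., -202.,   -3.])), (0.84, array([560., 182.,  20.])), (0.73, array([ 660., -331.,    0.]))]
top stop []
scene clip_tab [(0.71, array([600., 166.,  74.]))]
scene toe []
scene panel [(0.76, array([564., -50.,  -3.])), (0.69, array([ 659., -333.,   -4.])), (0.62, array([ 344., -201.,   -0.])), (0.53, array([559., 181.,  15.]))]
scene stop []
```

View pics/top26.png

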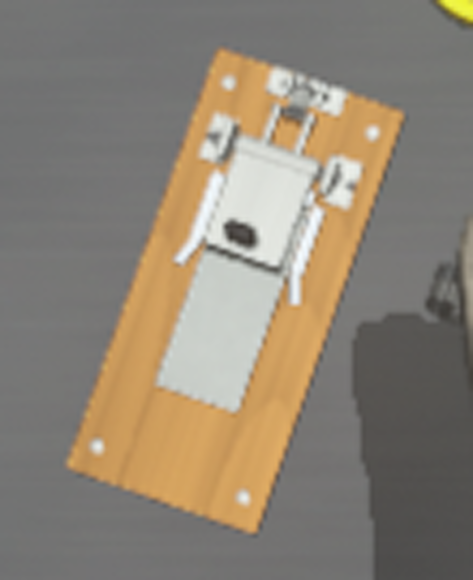

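View pics/scene26.png

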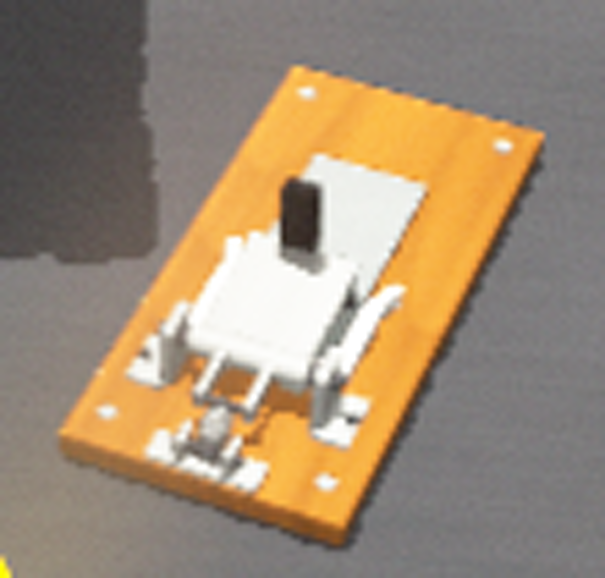

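Run:
```python
from h import *
r=manip.read_camera('top')
X=ray2plane(r,np.array([[157,385],[240,412]])/4.3+[170,150],0.024)*1000
hc=np.array([564.3,178.4]);a=np.radians(-18.8)
for x in X: d=x[:2]-hc; print('rear corner in holder',(d[0]*np.cos(a)+d[1]*np.sin(a)).round(1),(-d[0]*np.sin(a)+d[1]*np.cos(a)).round(1))
```

```text
rear corner in holder -74.8 26.0
rear corner in holder -73.6 -30.2
```

The panel's rear edge is at holder x = -74, so its front is at about 66. That's within the stop's range and matches where contact was felt. Handing in.

Run:
```python
from cell import manip
print(manip.hand_in())
```

```text
the job is handed in; nothing more can be done
None
```

The job is handed in at about 40 s of the 72 s allowed, with the large grey panel in the holder and the clip down on it. `hand_in` gives no verdict, so I don't know how it was judged.

**What I did**
- **Clip up:** I lifted the clip by its tab along the hinge arc and let go. It stayed up by itself.
- **Panel in:** I took the larger of the two grey panels, laid it on the board and slid it between the rails under the clip. It stopped against about 6 N, and I eased that push before letting go.
- **Clip down:** I lowered the clip while gripping the tab until the toe landed on the panel. The reading on the tool rose from about 4 N to 10 N as it landed. I backed off most of that push and then opened the fingers.

**Last checks**
- The clip rests on the panel, which lies square in the rails.
- The panel's rear edge is at holder x of about -74 mm, so its front is at about 66 mm. That fits the stop's range and the place where I felt contact.
- The robot touches nothing. I did not make a separate final check of the other things on the bench.

**What was weak or disagreed**
- Lowering the clip took up to 19 N at the wrist near mid-travel, partly from the grip resisting as the tab turned in it.
- The networks never saw the stop, so contact with it rests on force and position only.
- Camera estimates of the tab's height while lowering differed by about 10 mm, so I judged the landing by force and the arm stalling.

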